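# Load the lathe's tool rack in sequence

## Robot

A 7-joint arm with a two-finger parallel gripper is mounted at the origin on the work surface. World frame = base frame: x ahead of the robot, y to its left, z up, the work surface at z = 0. Lengths are in m, angles in rad, forces in N, time in s.
With the tool pointing down it reaches from about 0.425 to 0.875 m from the base axis. Payload 4.7 kg.
Tool frame: the origin (TCP) lies midway between the tips of the shut fingers; the grasp point (between the pads) lies 19 mm behind it; x points along the fingers, y is the direction in which the jaws open and shut, and the axes are right-handed (so a half turn about x gives the same grasp; the last joint's range is limited). The gripper opens to 87 mm and grips with 3 to 60 N. Pads are 19 mm wide; open, the fingers measure 117 mm over their backs; the gripper's body (75 mm by 190 mm) begins 51 mm behind the grasp point.
Start: joints at [1.12, 0.321, -0.07, 1.45, 0.023, 1.371, -0.057], TCP at [0.291, -0.581, 0.223] pointing down, gripper open.
Joint ranges: [-2.86, 2.86], [-0.3, 2.09], [-1.38, 1.24], [0.06, 2.45], [-1.56, 4.7], [0.09, 2.05], [-2.69, 2.69]. Speed limits (rad/s): [2.57, 2.57, 3.14, 3.14, 3.14, 3.14, 3.14].

## Interface

Orientations are given as a rotation vector (axis times angle).
In Python, from bench import ctrl gives the robot as it stands. The module is installed in compiled form; this text tells all that it offers.
- The arm moves only by the shell command python3 -m jog 'ROWS' [FORCE]. ROWS is JSON, a list of rows, each an object with "rot": the turn, a rotation vector about the tool's x, y, z in units of 5 degrees (1.0 is 5 degrees), a list of three; "travel": the shift along the tool's x, y, z in units of 0.3 m (1.0 is 0.3 m), a list of three; "jaw": the closure, from -1 (fully open) to 1 (shut), so that 0 is half open. In form: [{"rot": [ax, ay, az], "travel": [tx, ty, tz], "jaw": jaw}, ...]. A call has 1 to 8 rows; each row shifts and turns the commanded pose from where the row before left it, along the tool's axes as they then stand; what a row does not reach is not made up. A row lasts 1/10 s, in which the tool goes at most 50 mm and 8.59 degrees, less where a joint would pass 70% of its speed; a pose out of reach is approached as far as the arm can. A call with a number of a shift or a turn outside -1 to 1 is refused whole. A call with a gripper value outside its range is refused whole. The fingers move at their own pace and stop on an object; FORCE is the grip in N (left out, the last holds). Time passes only in rows, so rows that do not move let the fingers close. It gives the time, the measured TCP pose, the force and the opening at its end, in the units of the state.
- ctrl.get_state(): the state, without advancing time (a new reading comes with each control period).
- ctrl.get_image(name): name is "side" or "top"; returns the picture (400x640x3 uint8, red, green, blue); there is no depth.
- ctrl.camera_model(name): a dict with "mtx" (3x3 intrinsics, pixels), "k1" (the pictures are not rectified: a ray, as slopes to the right and down, at radius r is drawn at 1 + k1 r^2 times it, then the intrinsics apply), "extrinsics" (4x4, takes a point from world to camera coordinates). Camera axes: x right, y up, looking along -z (the intrinsics and any distortion apply to the point x, -y, -z); pixel columns grow to the right and rows downward; lengths in m; the calibration is good to about 2 mm. A picture is of the moment at which its call begins. camera_model takes no time and is no camera call.
- ctrl.close_job(): hands the job in, once; it reports no verdict.
The state is a dict: "time": time; "joint_positions": joint angles; "qd": joint speeds; "joint_torque": joint torques, N m; "position": TCP position; "tool_rot": TCP orientation; "ft_force": force on the tool from outside, world axes, zero at the start; "torque": the same for the moment, N m; "grip_width": opening from 0.0 (shut) to 1.0 (fully open).
Only numpy, scipy, OpenCV 4.12 (cv2) and the standard library are available. Lean on these libraries where they do the work, as an engineer would, in place of code of your own. Each camera call takes 0.05 s, during which the arm holds its last target.

## Task

Set up the dark lathe tool rack for the next job: lift the four turret tools out of their coloured sleeves in the transport rail and stand each in a pocket of the rack, one to a pocket, shank down and fully seated. Keep the rail's sequence: the tool nearest the rail's red end cap goes in the pocket next to the rack's red clip, and so on down the row to the last tool at the grey end. Set the tools down, do not drop them or let them fall over.

Things in the scene. Friction and masses are not known exactly. Their poses are not given: they have to be found in the camera images.
- drill_holder: Loose steel lathe tool holder, 0.42 kg, standing upright. Origin: centre of the flange's underside (seating face), z up. Shank 20 mm across, z -40 to 0; flange 50 mm across, z 0 to 14; blue ring 45 mm across, z 14 to 20. Head: bright collet nut 42 mm across, z 20 to 50, grip at z 37; brass-coloured 10 mm drill to z 78. Starts in the blue sleeve, any yaw.
- boring_holder: Loose steel lathe tool holder, 0.42 kg, standing upright. Origin: centre of the flange's underside (seating face), z up. Shank 20 mm across, z -40 to 0; flange 50 mm across, z 0 to 14; yellow ring 45 mm across, z 14 to 20. Head: dark, round, 40 mm across, z 20 to 50, grip at z 37; 16 mm steel boring bar to z 78. Starts in the yellow sleeve, any yaw.
- centre_holder: Loose steel lathe tool holder, 0.42 kg, standing upright. Origin: centre of the flange's underside (seating face), z up. Shank 20 mm across, z -40 to 0; flange 50 mm across, z 0 to 14; green ring 45 mm across, z 14 to 20. Head: dark, round, 42 mm across, z 20 to 48, grip at z 37; bright steel cone to z 78. Starts in the green sleeve, any yaw.
- turning_holder: Loose steel lathe tool holder, 0.42 kg, standing upright. Origin: centre of the flange's underside (seating face), z up. Shank 20 mm across, z -40 to 0; flange 50 mm across, z 0 to 14; white ring 45 mm across, z 14 to 20. Head: dark block x +-20, y +-22, z 20 to 46: grip across x at z 37. On top a grey turning tool along y, -29 to 43, and a clamp, to z 59. Starts in the white sleeve, y along the row within 0.3 rad.
- sleeve_blue: Blue sleeve, fixed in the transport rail; the drill holder starts in it. Collar 62 mm across, hole 30 mm, top 64 mm above the origin (on the table under the hole's axis). The four sleeves stand in a row 80 mm apart in any order; y points along the row to the rail's red end cap, always the left (+y) end seen from the robot.
- sleeve_yellow: Yellow sleeve, fixed in the transport rail; the boring holder starts in it. Collar 62 mm across, hole 30 mm, top 64 mm above the origin (on the table under the hole's axis). The four sleeves stand in a row 80 mm apart in any order; y points along the row to the rail's red end cap, always the left (+y) end seen from the robot.
- sleeve_green: Green sleeve, fixed in the transport rail; the centre holder starts in it. Collar 62 mm across, hole 30 mm, top 64 mm above the origin (on the table under the hole's axis). The four sleeves stand in a row 80 mm apart in any order; y points along the row to the rail's red end cap, always the left (+y) end seen from the robot.
- sleeve_white: White sleeve, fixed in the transport rail; the turning holder starts in it. Collar 62 mm across, hole 30 mm, top 64 mm above the origin (on the table under the hole's axis). The four sleeves stand in a row 80 mm apart in any order; y points along the row to the rail's red end cap, always the left (+y) end seen from the robot.
- rack: Dark steel rack, fixed, nearer or farther than the rail, turned up to 0.15 rad. Plate 80 (x) by 340 mm (y), top 64 mm above the origin (on the table under its centre). Four round through pockets of 31 mm at x 0, y +120, +40, -40, -120 mm, empty at the start. Seated, a holder's flange lies flat on the plate: its origin is 64 mm above the rack's.
- start_clip: Red clip fixed across one end of the rack: the end where the sequence starts. Origin on the table under it, at x 0 and y +171 or -171 mm in the rack's frame. 18 mm along the row, 70 mm across it, top 80 mm above the table. The other end has a like clip in grey. The rail's end caps are 70 mm high.

How it is judged:
By the outcome, as a careful person would: the job done as asked, in the order asked, and still so for the second after the job is handed in, with the robot touching nothing.
It also fails if it takes over 102 s, if anything falls off the work surface, if the arm or the gripper's body presses on something with over 40 N, if the wrist force passes 120 N, or if a joint passes its speed limit or range.

## Working session

There is one attempt and no reset: what is moved stays moved. The work goes in short steps, Python scripts to look and compute and a shell command to move; the robot and the scene stay as the last step left them, time stands still between calls to the robot, and variables do not carry over. Pictures are saved under pics/ and viewed, and the job is handed in when it is done.

```bash
mkdir -p pics; ls; cat > h.py <<'E'
import numpy as np,cv2
from bench import ctrl
def cam(n):
    m=ctrl.camera_model(n); return np.array(m["mtx"]),m["k1"],np.array(m["extrinsics"])
def proj(n,P):
    K,k1,E=cam(n); P=np.atleast_2d(P); c=P@E[:3,:3].T+E[:3,3]
    s=np.c_[c[:,0]/-c[:,2],-c[:,1]/-c[:,2]]; r2=(s**2).sum(1,keepdims=True); s=s*(1+k1*r2)
    return s@K[:2,:2].T+K[:2,2]
def ray(n,uv):
    K,k1,E=cam(n); d=(np.atleast_2d(uv)-K[:2,2])@np.linalg.inv(K[:2,:2]).T
    s=d.copy()
    for _ in range(20): s=d/(1+k1*(s**2).sum(1,keepdims=True))
    v=np.c_[s[:,0],-s[:,1],-np.ones(len(s))]@E[:3,:3]
    return -E[:3,:3].T@E[:3,3],v
def onz(n,uv,z):
    o,v=ray(n,uv); return o+v*((z-o[2])/v[:,2:3])
E
python3 - <<'E'
from h import *
for n in("top","side"):
    im=ctrl.get_image(n); cv2.imwrite(f"pics/{n}0.png",im[:,:,::-1]); K,k,E=cam(n); print(n,K.tolist(),k,(-E[:3,:3].T@E[:3,3]).round(3),E[:3,:3].round(3).tolist())
s=ctrl.get_state(); print(s)
E
```

```text
pics
top [[490.95910663050495, 0.0, 319.27563289031434], [0.0, 490.95910663050495, 189.98763864103094], [0.0, 0.0, 1.0]] 0.0003074672167369658 [ 0.411 -0.032  0.972] [[0.005, -0.999, -0.031], [0.99, 0.001, 0.143], [-0.143, -0.032, 0.989]]
side [[460.9989677605555, 0.0, 325.7852298197837], [0.0, 460.9989677605555, 199.1965038640058], [0.0, 0.0, 1.0]] -0.022951131638906243 [ 0.12  -0.404  0.58 ] [[0.686, -0.728, 0.008], [0.468, 0.449, 0.761], [-0.557, -0.518, 0.649]]
{'time': 0.1, 'joint_positions': array([ 1.12013946,  0.32170873, -0.07012856,  1.45154884,  0.02260905,
        1.37081363, -0.05691476]), 'qd': array([ 1.77552984e-03, -8.39857189e-04,  1.55972031e-03, -1.77323747e-03,
        9.12856879e-04, -8.77184249e-04,  3.07665413e-06]), 'joint_torque': array([-1.53230934e-05, -4.92569518e+01, -4.05432070e-01, -3.13398242e+01,
       -6.41608355e-02,  3.94974451e-02,  9.80942559e-05]), 'position': array([ 0.29108793, -0.58062007,  0.2215994 ]), 'tool_rot': array([ 1.96293426,  0.46634437, -1.96389461]), 'ft_force': array([ 0.2651885 , -0.11818349, -0.59749807]), 'torque': array([ 0.04728991, -0.01682351, -0.03745999]), 'grip_width': 0.9976072815718824}
```

View pics/top0.png

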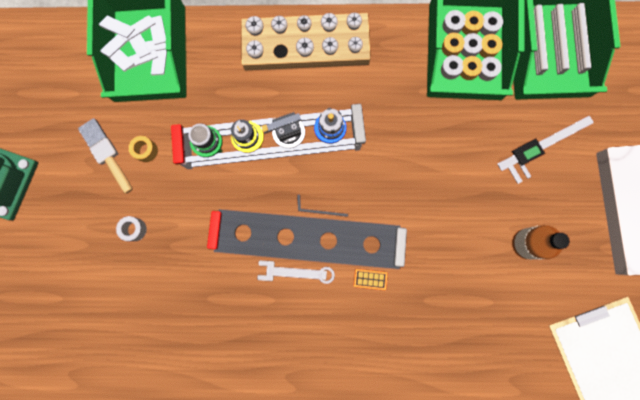

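View pics/side0.png

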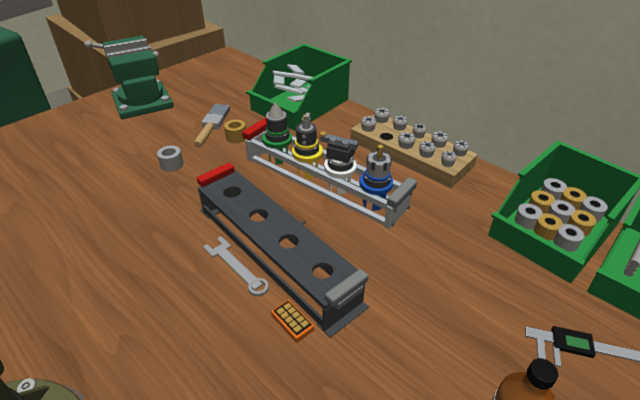

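Top view: the rail's red cap is at (178,144), and the tools run green (205,138), yellow (245,133), white (289,130), blue (330,125). The rack's red clip is at (214,230), also on the left, with pockets at about (243,233), (286,237), (329,241) and (371,244). The side view agrees on the order. Next I'll measure from enlarged crops.

```bash
python3 - <<'E'
from h import *
t=cv2.imread("pics/top0.png"); s=cv2.imread("pics/side0.png")
a=cv2.resize(t[100:175,165:375],(798,285),interpolation=cv2.INTER_CUBIC)
b=cv2.resize(t[200:275,200:410],(798,285),interpolation=cv2.INTER_CUBIC)
cv2.imwrite("pics/crop_t.png",np.vstack([a,b]))
cv2.imwrite("pics/crop_s.png",cv2.resize(s[90:340,190:430],(576,600),interpolation=cv2.INTER_CUBIC))
E
```

```text
(no output)
```

View pics/crop_t.png

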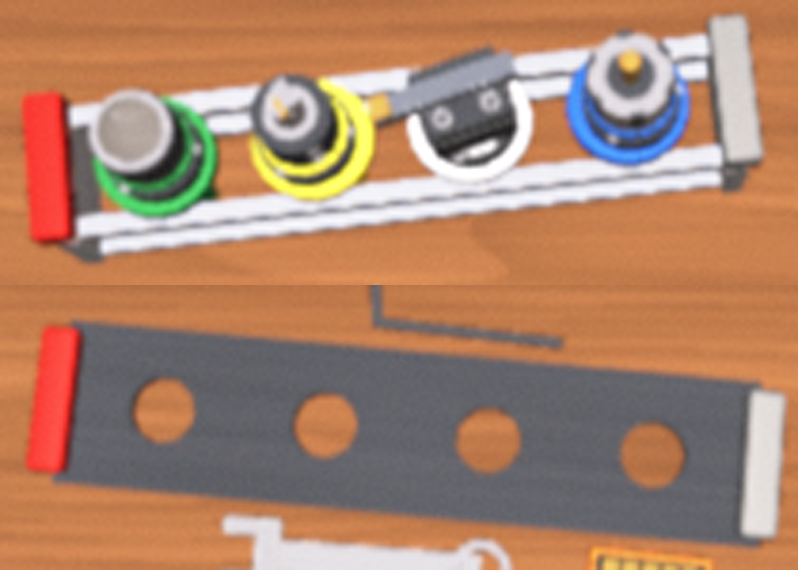

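View pics/crop_s.png

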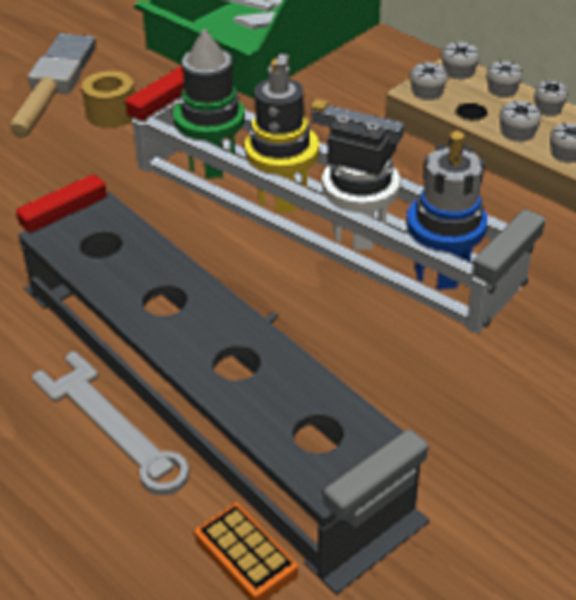

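```bash
cat > m.py <<'E'
from h import *
from scipy.optimize import least_squares
def circ(P,r=None):
    f=lambda p: np.hypot(P[:,0]-p[0],P[:,1]-p[1])-(p[2] if r is None else r)
    x0=[*P.mean(0)]+([.03] if r is None else [])
    s=least_squares(f,x0,loss="soft_l1",f_scale=.001); return s.x, np.abs(s.fun).mean()
def masks(im):
    h=cv2.cvtColor(im,cv2.COLOR_BGR2HSV); H,S,V=[h[...,i].astype(int) for i in range(3)]
    return dict(green=(H>55)&(H<90)&(S>120)&(V>50),yellow=(H>24)&(H<36)&(S>140)&(V>120),blue=(H>100)&(H<120)&(S>150)&(V>60),white=(S<30)&(V>200))
E
python3 - <<'E'
from m import *
t=cv2.imread("pics/top0.png");h=cv2.cvtColor(t,cv2.COLOR_BGR2HSV)
print("pockets")
wood=((h[...,1]>100)&(h[...,0]<20)).astype(np.uint8)
n,l,st,c=cv2.connectedComponentsWithStats(wood)
pk=[]
for i in range(1,n):
    if 60<st[i,4]<500 and 205<c[i][0]<405 and 205<c[i][1]<270:
        p=onz("top",c[i],.063)[0]; pk.append(p[:2]); e=onz("top",[[st[i,0],c[i][1]],[st[i,0]+st[i,2],c[i][1]]],.063); print(st[i],c[i].round(1),p.round(4),"dia",np.linalg.norm(e[0]-e[1]).round(4))
pk=np.array(sorted(pk,key=lambda p:-p[1])); print(np.linalg.norm(np.diff(pk,axis=0),axis=1))
d=pk[0]-pk[-1]; print("rack yaw",np.arctan2(-d[0],d[1]))
red=((h[...,2]>120)&(h[...,1]>200)&((h[...,0]<5)|(h[...,0]>174))).astype(np.uint8)
n,l,st,c=cv2.connectedComponentsWithStats(red)
for i in range(1,n):
    if st[i,4]>100: print("red",c[i],st[i],onz("top",c[i],.08 if c[i][1]>190 else .07))
M=masks(t)
for k,m in M.items():
    m=m.astype(np.uint8); m[:100]=0;m[170:]=0;m[:,:170]=0;m[:,360:]=0
    n,l,st,c=cv2.connectedComponentsWithStats(m); i=1+np.argmax(st[1:,4]); print(k,st[i],c[i].round(1))
E
```

```text
pockets
[235 225  16  16 212] [242.6 232.5] [0.4619 0.1393 0.063 ] dia 0.0299
[277 229  17  16 218] [285.1 236.4] [0.455 0.06  0.063] dia 0.0315
[320 233  17  16 224] [328.  240.5] [ 0.4479 -0.0194  0.063 ] dia 0.0313
[363 236  17  17 221] [371.3 244.3] [ 0.4413 -0.0989  0.063 ] dia 0.0311
[0.0795843  0.07969036 0.07978038]
rack yaw -0.08660681452618516
red [177.41758242 143.67582418] [171 125  13  39 182] [[0.6296361 0.267288  0.07     ]]
green [190 128  32  29 192] [209.6 147. ]
yellow [231 122  32  30 320] [250.2 140.2]
blue [315 118  31  25 178] [327.  133.9]
white [ 186  120  169   46 1648] [275.3 149.4]
```

```bash
python3 - <<'E'
from m import *
t=cv2.imread("pics/top0.png")
M=masks(t); x=dict(green=(186,224,125,160),yellow=(228,267,115,156),blue=(312,350,110,146),white=(272,307,110,150))
C={}
for k,m in M.items():
    a,b,c0,d0=x[k]; pts=[]
    for u in range(a,b):
        col=np.where(m[c0:d0,u])[0]
        if k=="white":  # lowest run only
            if len(col)==0: continue
        if len(col): pts.append((u,c0+col.max()+.5))
    pts=np.array(pts,float); pts=pts[pts[:,1]>(c0+d0)/2+2] if True else pts
    P=onz("top",pts,.064)[:,:2]
    r,e=circ(P,.031); r2,e2=circ(P); C[k]=r; print(k,len(P),r.round(4),round(e,4),"free",r2.round(4))
o=["green","yellow","white","blue"]; A=np.array([C[k] for k in o]); print(np.linalg.norm(np.diff(A,axis=0),axis=1))
i=np.array([1.5,.5,-.5,-1.5]); g=[np.polyfit(i,A[:,j],1) for j in (0,1)]; print(g, "yaw",np.arctan2(-g[0][0],g[1][0]))
print(np.c_[np.polyval(g[0],i),np.polyval(g[1],i)].round(4))
# caps -> rail center
E
```

```text
green 31 [0.6372 0.2142] 0.0007 free [0.6401 0.2137 0.0335]
yellow 32 [0.6461 0.136 ] 0.0005 free [0.6474 0.136  0.0322]
blue 31 [ 0.6641 -0.0219] 0.0005 free [ 0.6625 -0.022   0.0296]
white 35 [0.5922 0.0553] 0.0044 free [1.0587 0.0639 0.4396]
[0.07864197 0.09709154 0.10550966]
[array([-0.00267374,  0.63491078]), array([0.07890814, 0.09588816])] yaw 0.03387122246518305
[[ 0.6309  0.2143]
 [ 0.6336  0.1353]
 [ 0.6362  0.0564]
 [ 0.6389 -0.0225]]
```

```bash
cat > ov.py <<'E'
from m import *
S=dict(green=(.6372,.2142),yellow=(.6461,.136),white=(.6551,.0567),blue=(.6641,-.0219))
G=dict(green=[(.031,.064),(.021,.112)],yellow=[(.031,.064),(.020,.114),(.008,.142)],white=[(.031,.064),(.0225,.084)],blue=[(.031,.064),(.021,.114),(.005,.142)])
def overlay(n,im,box,k,C=S):
    a,b,c,d=box; o=cv2.resize(im[c:d,a:b],None,fx=k,fy=k,interpolation=cv2.INTER_CUBIC)
    th=np.linspace(0,2*np.pi,60)
    for key,gl in G.items():
        for r,z in gl:
            p=proj(n,np.c_[C[key][0]+r*np.cos(th),C[key][1]+r*np.sin(th),0*th+z]); p=(p+.5-[a,c])*k
            cv2.polylines(o,[np.int32(p.round())],True,(255,0,255),1)
    return o
E
python3 - <<'E'
from ov import *
t=cv2.imread("pics/top0.png"); s=cv2.imread("pics/side0.png")
cv2.imwrite("pics/ovt.png",overlay("top",t,(180,360,100,170),4.4)); cv2.imwrite("pics/ovs.png",overlay("side",s,(255,405,95,205),5))
E
```

```text
(no output)
```

View pics/ovt.png

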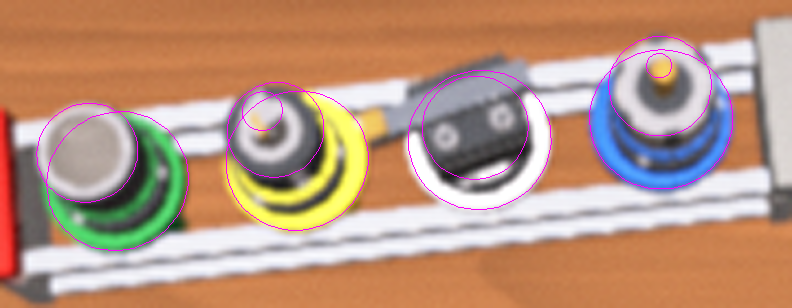

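View pics/ovs.png

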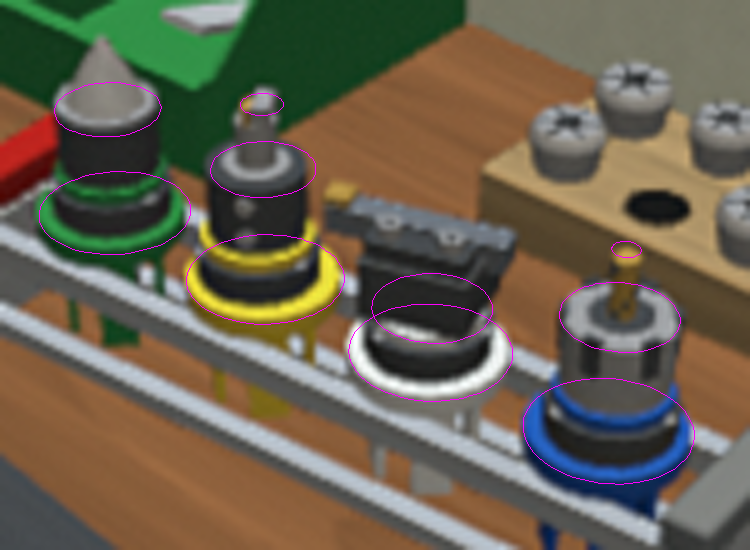

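```bash
cat > d.py <<'E'
import sys; from h import *
from scipy.spatial.transform import Rotation as R
def st():
    s=ctrl.get_state(); r=R.from_rotvec(s["tool_rot"]); return s,s["position"],r
def to(x,y,z,yaw=None):
    "yaw: wanted direction angle of jaw axis in world (mod pi)"
    s,p,r=st(); M=r.as_matrix(); j=M[:,1]
    print("t",round(s["time"],2),"p",p.round(4),"F",s["ft_force"].round(1),"w",round(s["grip_width"]*87,1),"jaw ang",np.arctan2(j[1],j[0]).round(4),"j7",s["joint_positions"].round(2)[[0,4,6]])
    print(" axes x",M[:,0].round(3),"y",M[:,1].round(3),"z",M[:,2].round(3))
    d=np.array([x,y,z])-p; print(" travel now-axes (units)",(M.T@d/.3).round(4),"mm world",(d*1000).round(1))
    if yaw is not None:
        a=(yaw-np.arctan2(j[1],j[0])+np.pi/2)%np.pi-np.pi/2
        # ideal: x exactly down, jaw at yaw
        b=np.arctan2(j[1],j[0])+a; T=np.c_[[0,0,-1],[np.cos(b),np.sin(b),0],np.cross([0,0,-1],[np.cos(b),np.sin(b),0])]
        rv=(r.inv()*R.from_matrix(T)).as_rotvec(degrees=True)/5
        print(" rot units total",rv.round(3),"travel after-turn",(T.T@d/.3).round(4))
if __name__=="__main__": to(*map(float,sys.argv[1:]))
E
python3 d.py .637 .214 .223 .113
python3 - <<'E'
from h import *
px=np.array([[265.2,127.7],[297.7,115.5]])-.5
P=onz("top",px,.12); print(P, np.linalg.norm(P[0]-P[1])); d=P[0]-P[1]; print("yaw",np.arctan2(-d[0],d[1])); u=d/np.linalg.norm(d); print("origin",P[1]+u*.029)
E
```

```text
t 0.1 p [ 0.2911 -0.5806  0.2216] F [ 0.3 -0.1 -0.6] w 86.8 jaw ang -1.106 j7 [ 1.12  0.02 -0.06]
 axes x [-0.001  0.001 -1.   ] y [ 0.448 -0.894 -0.002] z [-0.894 -0.448  0.   ]
 travel now-axes (units) [-1.7000e-03 -1.8509e+00 -2.2180e+00] mm world [345.9 794.6   1.4]
 rot units total [-1.3969e+01 -1.1000e-02  1.8000e-02] travel after-turn [-0.0047  1.4444 -2.5018]
[[0.64745404 0.09398954 0.12      ]
 [0.66983012 0.03583717 0.12      ]] 0.06230880067362784
yaw 0.36732028384882737
origin [0.65941576 0.06290267 0.12      ]
```

```bash
python3 -m jog '[{"rot":[-1,0,0],"travel":[0,0,0],"jaw":-1},{"rot":[-1,0,0],"travel":[0,0,0],"jaw":-1},{"rot":[-1,0,0],"travel":[0,0,0],"jaw":-1},{"rot":[-1,0,0],"travel":[0,0,0],"jaw":-1},{"rot":[-1,0,0],"travel":[0,0,0],"jaw":-1},{"rot":[-1,0,0],"travel":[0,0,0],"jaw":-1},{"rot":[-1,0,0],"travel":[0,0,0],"jaw":-1},{"rot":[-1,0,0],"travel":[0,0,0],"jaw":-1}]' 40
python3 -m jog '[{"rot":[-1,0,0],"travel":[0,0,0],"jaw":-1},{"rot":[-1,0,0],"travel":[0,0,0],"jaw":-1},{"rot":[-1,0,0],"travel":[0,0,0],"jaw":-1},{"rot":[-1,0,0],"travel":[0,0,0],"jaw":-1},{"rot":[-1,0,0],"travel":[0,0,0],"jaw":-1},{"rot":[-1,0,0],"travel":[0,0,0],"jaw":-1},{"rot":[0,0,0],"travel":[0,0,0],"jaw":-1}]'
python3 d.py .637 .214 .223 .113
```

```text
time: 0.9
position: [0.2912, -0.5808, 0.2219]
tool_rot: [1.501, 0.991, -1.501]
ft_force: [-0.2, -0.4, 0.9]
grip_width: 1.003
time: 1.6
position: [0.2911, -0.5808, 0.2219]
tool_rot: [1.124, 1.263, -1.123]
ft_force: [-0.5, -0.0, 0.5]
grip_width: 0.999
t 1.6 p [ 0.2911 -0.5808  0.2219] F [-0.5 -0.   0.5] w 86.9 jaw ang 0.1159 j7 [1.25 0.08 1.13]
 axes x [-0.     0.001 -1.   ] y [ 0.993  0.116 -0.   ] z [ 0.116 -0.993 -0.001]
 travel now-axes (units) [-1.6000e-03  1.4516e+00 -2.4983e+00] mm world [345.9 794.8   1.1]
 rot units total [ 0.034 -0.011  0.004] travel after-turn [-0.0036  1.4443 -2.5026]
```

```bash
for i in 1; do python3 -m jog '[{"rot":[0,0,0],"travel":[0,0.06,-0.104],"jaw":-1},{"rot":[0,0,0],"travel":[0,0.06,-0.104],"jaw":-1},{"rot":[0,0,0],"travel":[0,0.06,-0.104],"jaw":-1},{"rot":[0,0,0],"travel":[0,0.06,-0.104],"jaw":-1},{"rot":[0,0,0],"travel":[0,0.06,-0.104],"jaw":-1},{"rot":[0,0,0],"travel":[0,0.06,-0.104],"jaw":-1},{"rot":[0,0,0],"travel":[0,0.06,-0.104],"jaw":-1},{"rot":[0,0,0],"travel":[0,0.06,-0.104],"jaw":-1}]'; done
python3 d.py .637 .214 .223 .113
```

```text
time: 2.4
position: [0.4058, -0.315, 0.2225]
tool_rot: [1.125, 1.261, -1.126]
ft_force: [1.1, 0.4, 0.9]
grip_width: 0.999
t 2.4 p [ 0.4058 -0.315   0.2225] F [1.1 0.4 0.9] w 86.9 jaw ang 0.1133 j7 [1.01 0.02 0.71]
 axes x [-0. -0. -1.] y [ 0.994  0.113 -0.   ] z [ 0.113 -0.994  0.   ]
 travel now-axes (units) [-0.0022  0.9649 -1.665 ] mm world [2.312e+02 5.290e+02 5.000e-01]
 rot units total [0.003 0.002 0.001] travel after-turn [-0.0018  0.9644 -1.6652]
```

```bash
python3 -m jog '[{"rot":[0,0,0],"travel":[0,0.06,-0.104],"jaw":-1},{"rot":[0,0,0],"travel":[0,0.06,-0.104],"jaw":-1},{"rot":[0,0,0],"travel":[0,0.06,-0.104],"jaw":-1},{"rot":[0,0,0],"travel":[0,0.06,-0.104],"jaw":-1},{"rot":[0,0,0],"travel":[0,0.06,-0.104],"jaw":-1},{"rot":[0,0,0],"travel":[0,0.06,-0.104],"jaw":-1},{"rot":[0,0,0],"travel":[0,0.06,-0.104],"jaw":-1},{"rot":[0,0,0],"travel":[0,0.06,-0.104],"jaw":-1}]'
python3 -m jog '[{"rot":[0,0,0],"travel":[0,0.06,-0.104],"jaw":-1},{"rot":[0,0,0],"travel":[0,0.06,-0.104],"jaw":-1},{"rot":[0,0,0],"travel":[0,0.06,-0.104],"jaw":-1},{"rot":[0,0,0],"travel":[0,0.06,-0.104],"jaw":-1},{"rot":[0,0,0],"travel":[0,0.06,-0.104],"jaw":-1},{"rot":[0,0,0],"travel":[0,0.06,-0.104],"jaw":-1},{"rot":[0,0,0],"travel":[0,0,0],"jaw":-1}]'
python3 d.py .637 .214 .223 .113
```

```text
time: 3.2
position: [0.52, -0.0507, 0.2225]
tool_rot: [1.125, 1.26, -1.126]
ft_force: [-0.0, -0.2, 0.6]
grip_width: 0.997
time: 3.9
position: [0.605, 0.1531, 0.222]
tool_rot: [1.123, 1.268, -1.118]
ft_force: [0.3, 0.5, 0.4]
grip_width: 1.001
t 3.9 p [0.605  0.1531 0.222 ] F [0.3 0.5 0.4] w 87.1 jaw ang 0.1212 j7 [ 0.34  0.26 -0.35]
 axes x [-0.001  0.005 -1.   ] y [ 0.993  0.121 -0.   ] z [ 0.121 -0.993 -0.005]
 travel now-axes (units) [-0.0025  0.1304 -0.1887] mm world [32.  60.9  1. ]
 rot units total [ 0.094 -0.056  0.005] travel after-turn [-0.0034  0.1288 -0.1897]
```

```bash
python3 -m jog '[{"rot":[0,0,0],"travel":[0,0.032,-0.048],"jaw":-1},{"rot":[0,0,0],"travel":[0,0.032,-0.048],"jaw":-1},{"rot":[0,0,0],"travel":[0,0.032,-0.047],"jaw":-1},{"rot":[0,0,0],"travel":[0,0.032,-0.047],"jaw":-1},{"rot":[0,0,0],"travel":[0,0,0],"jaw":-1},{"rot":[0,0,0],"travel":[0,0,0],"jaw":-1}]'
python3 d.py .637 .214 .086 .113
python3 - <<'E'
from h import *
for n in("top","side"): cv2.imwrite(f"pics/{n}1.png",ctrl.get_image(n)[:,:,::-1])
a=cv2.imread("pics/top1.png")[60:220,150:400];b=cv2.imread("pics/side1.png")[50:250,200:450]
cv2.imwrite("pics/c1.png",np.hstack([cv2.resize(a,(400,256)),cv2.resize(b,(320,256))]))
E
```

```text
time: 4.5
position: [0.6367, 0.2068, 0.2221]
tool_rot: [1.123, 1.261, -1.125]
ft_force: [-1.3, -0.4, 0.0]
grip_width: 1.0
t 4.5 p [0.6367 0.2068 0.2221] F [-1.3 -0.4  0. ] w 87.0 jaw ang 0.1148 j7 [ 0.2   0.33 -0.45]
 axes x [-0.001 -0.001 -1.   ] y [ 0.993  0.115 -0.001] z [ 0.115 -0.993  0.001]
 travel now-axes (units) [ 0.4536  0.0044 -0.0243] mm world [   0.3    7.2 -136.1]
 rot units total [0.021 0.01  0.012] travel after-turn [ 0.4536  0.0039 -0.0239]
```

View pics/c1.png

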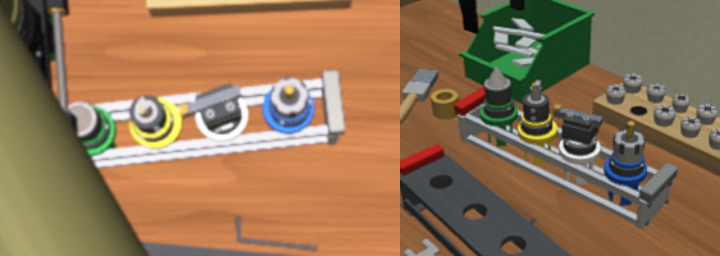

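```bash
python3 - <<'E'
from h import *
b=cv2.imread("pics/side1.png")
for P in ([.6367,.2068,.222],[.637,.214,.142]):
    u=proj("side",P)[0]; print(u); cv2.circle(b,tuple(int(v) for v in u.round()),2,(255,0,255),1)
cv2.imwrite("pics/c2.png",cv2.resize(b[0:200,170:420],(750,600)))
E
```

```text
[274.77961824  64.82477197]
[275.01558273 102.77199249]
```

View pics/c2.png

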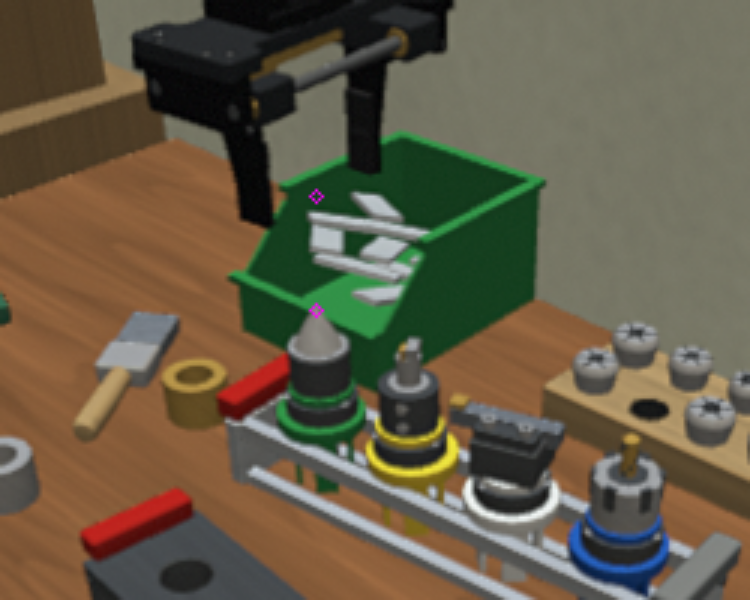

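The fingertips straddle the projected TCP at (315,197) in this crop, and the cone apex matches its projection at (316,312). So calibration and tool position agree. I'll descend.

```bash
python3 -m jog '[{"rot":[0,0,0],"travel":[0,0.002,-0.02],"jaw":-1},{"rot":[0,0,0],"travel":[0.06,0,0],"jaw":-1},{"rot":[0,0,0],"travel":[0.06,0,0],"jaw":-1},{"rot":[0,0,0],"travel":[0.06,0,0],"jaw":-1},{"rot":[0,0,0],"travel":[0.06,0,0],"jaw":-1},{"rot":[0,0,0],"travel":[0.05,0,0],"jaw":-1},{"rot":[0,0,0],"travel":[0,0,0],"jaw":-1},{"rot":[0,0,0],"travel":[0,0,0],"jaw":-1}]'
python3 d.py .637 .214 .086 .113
```

```text
time: 5.4
position: [0.637, 0.2135, 0.1358]
tool_rot: [1.124, 1.262, -1.124]
ft_force: [-0.3, 0.5, 0.1]
grip_width: 0.999
t 5.4 p [0.637  0.2135 0.1358] F [-0.3  0.5  0.1] w 86.9 jaw ang 0.1154 j7 [ 0.19  0.37 -0.49]
 axes x [ 0.  0. -1.] y [0.993 0.115 0.   ] z [ 0.115 -0.993  0.   ]
 travel now-axes (units) [ 0.166   0.0003 -0.0017] mm world [  0.    0.5 -49.8]
 rot units total [ 0.028  0.    -0.001] travel after-turn [ 0.166   0.0003 -0.0017]
```

```bash
python3 -m jog '[{"rot":[0,0,0],"travel":[0.05,0,0],"jaw":-1},{"rot":[0,0,0],"travel":[0.05,0,0],"jaw":-1},{"rot":[0,0,0],"travel":[0.04,0,0],"jaw":-1},{"rot":[0,0,0],"travel":[0.026,0,0],"jaw":-1},{"rot":[0,0,0],"travel":[0,0,0],"jaw":-1},{"rot":[0,0,0],"travel":[0,0,0],"jaw":-1}]'
python3 d.py .637 .214 .086 .113
python3 -m jog '[{"rot":[0,0,0],"travel":[0,0,0],"jaw":-0.3},{"rot":[0,0,0],"travel":[0,0,0],"jaw":-0.1},{"rot":[0,0,0],"travel":[0,0,0],"jaw":0.2},{"rot":[0,0,0],"travel":[0,0,0],"jaw":1},{"rot":[0,0,0],"travel":[0,0,0],"jaw":1},{"rot":[0,0,0],"travel":[0,0,0],"jaw":1},{"rot":[0,0,0],"travel":[0,0,0],"jaw":1},{"rot":[0,0,0],"travel":[0,0,0],"jaw":1}]' 40
```

```text
time: 6.0
position: [0.6369, 0.2137, 0.0856]
tool_rot: [1.123, 1.262, -1.124]
ft_force: [0.7, 0.3, 1.1]
grip_width: 0.997
t 6.0 p [0.6369 0.2137 0.0856] F [0.7 0.3 1.1] w 86.7 jaw ang 0.1158 j7 [ 0.18  0.4  -0.52]
 axes x [-0.  0. -1.] y [ 0.993  0.116 -0.   ] z [ 0.116 -0.993 -0.   ]
 travel now-axes (units) [-0.0013  0.0005 -0.001 ] mm world [0.1 0.3 0.4]
 rot units total [ 0.033 -0.001  0.002] travel after-turn [-0.0013  0.0005 -0.001 ]
time: 6.8
position: [0.6374, 0.2135, 0.0858]
tool_rot: [1.124, 1.261, -1.123]
ft_force: [2.2, 0.4, -0.6]
grip_width: 0.476
```

```bash
python3 -m jog '[{"rot":[0,0,0],"travel":[-0.02,0,0],"jaw":1},{"rot":[0,0,0],"travel":[-0.03,0,0],"jaw":1},{"rot":[0,0,0],"travel":[-0.04,0,0],"jaw":1},{"rot":[0,0,0],"travel":[-0.05,0,0],"jaw":1},{"rot":[0,0,0],"travel":[-0.05,0,0],"jaw":1},{"rot":[0,0,0],"travel":[-0.05,0,0],"jaw":1},{"rot":[0,0,0],"travel":[-0.03,0,0],"jaw":1},{"rot":[0,0,0],"travel":[0,0,0],"jaw":1}]'
python3 d.py .462 .1393 .166 -.087
python3 - <<'E'
from h import *
b=ctrl.get_image("side")[:,:,::-1]
cv2.imwrite("pics/c3.png",cv2.resize(b[0:260,150:430],(640,594)))
E
```

```text
time: 7.6
position: [0.6378, 0.2141, 0.1691]
tool_rot: [1.126, 1.26, -1.121]
ft_force: [0.4, 1.2, -3.9]
grip_width: 0.475
t 7.6 p [0.6378 0.2141 0.1691] F [ 0.4  1.2 -3.9] w 41.3 jaw ang 0.1157 j7 [ 0.19  0.35 -0.48]
 axes x [ 0.003  0.001 -1.   ] y [0.993 0.115 0.003] z [ 0.115 -0.993 -0.001]
 travel now-axes (units) [ 0.0081 -0.6111  0.1802] mm world [-175.8  -74.8   -3.1]
 rot units total [ 2.323 -0.01  -0.038] travel after-turn [ 0.0103 -0.5623  0.2995]
```

View pics/c3.png

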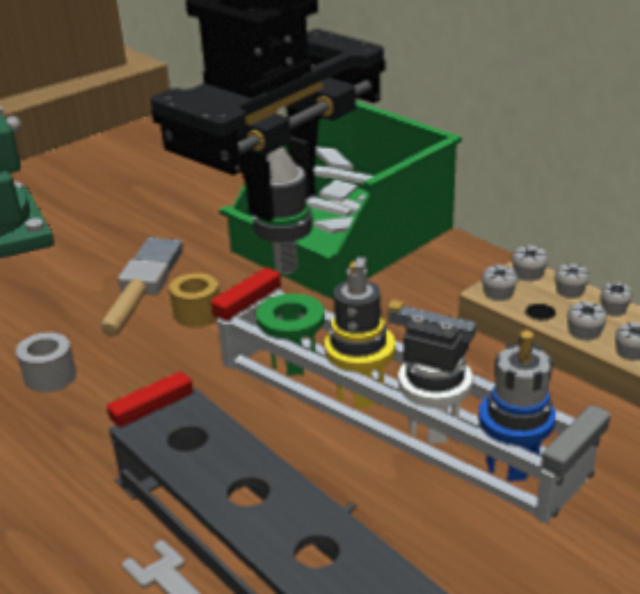

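The holder hangs upright at (285,220) in this crop with the green sleeve empty below it, and the force reads −3.9 N, close to its weight. I'll carry it to the pocket by the red clip.

```bash
python3 -m jog '[{"rot":[0,0,0],"travel":[0,-0.04,0.012],"jaw":1},{"rot":[0,0,0],"travel":[0,-0.07,0.0205],"jaw":1},{"rot":[0,0,0],"travel":[0,-0.09,0.0265],"jaw":1},{"rot":[0,0,0],"travel":[0,-0.09,0.0265],"jaw":1},{"rot":[0,0,0],"travel":[0,-0.09,0.0265],"jaw":1},{"rot":[0,0,0],"travel":[0,-0.09,0.0265],"jaw":1},{"rot":[0,0,0],"travel":[0,-0.08,0.0235],"jaw":1},{"rot":[0,0,0],"travel":[0,-0.06,0.018],"jaw":1}]'
python3 -m jog '[{"rot":[0,0,0],"travel":[0,0,0],"jaw":1},{"rot":[0,0,0],"travel":[0,0,0],"jaw":1},{"rot":[0,0,0],"travel":[0,0,0],"jaw":1}]'
python3 d.py .462 .1393 .166 .1157
```

```text
time: 8.45
position: [0.4591, 0.1379, 0.1657]
tool_rot: [1.122, 1.262, -1.126]
ft_force: [0.2, 0.6, -4.6]
grip_width: 0.478
time: 8.75
position: [0.4618, 0.1392, 0.1667]
tool_rot: [1.124, 1.262, -1.123]
ft_force: [-0.1, 0.2, -3.7]
grip_width: 0.477
t 8.75 p [0.4618 0.1392 0.1667] F [-0.1  0.2 -3.7] w 41.5 jaw ang 0.1161 j7 [ 0.5   0.03 -0.25]
 axes x [ 0.  0. -1.] y [0.993 0.116 0.   ] z [ 0.116 -0.993 -0.   ]
 travel now-axes (units) [ 0.0023  0.0008 -0.0004] mm world [ 0.2  0.1 -0.7]
 rot units total [ 0.005 -0.005 -0.004] travel after-turn [ 0.0023  0.0008 -0.0004]
```

```bash
python3 - <<'E'
from h import *
o=[]
th=np.linspace(0,2*np.pi,60)
for n,(a,b,c,d) in dict(top=(180,300,150,270),side=(140,300,60,220)).items():
    im=ctrl.get_image(n)[:,:,::-1]; cv2.imwrite(f"pics/{n}4.png",im); k=390/(b-a)
    im=cv2.resize(im[c:d,a:b],(390,390),interpolation=cv2.INTER_CUBIC)
    for (x,y),r,z in [((.462,.1393),.0155,.064),((.4618,.1392),.010,.105),((.4618,.1392),.025,.145)]:
        p=proj(n,np.c_[x+r*np.cos(th),y+r*np.sin(th),0*th+z]); cv2.polylines(im,[np.int32((p+.5-[a,c])*k)],True,(255,0,255),1)
    o.append(im)
cv2.imwrite("pics/c4.png",np.hstack(o))
E
```

```text
(no output)
```

View pics/c4.png

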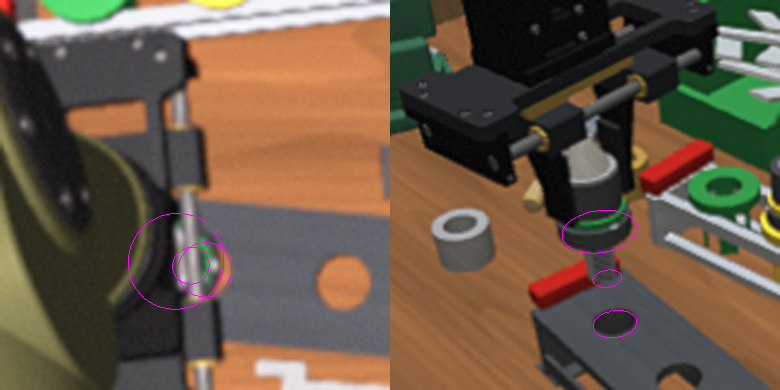

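In the side crop the shank tip at (602,278) and flange at (595,228) are within about 2 mm of the predicted circles. The pocket at (615,323) fits its circle. There is 5.5 mm of clearance, so I'll lower it.

```bash
python3 -m jog '[{"rot":[0,0,0],"travel":[0.03,0,0],"jaw":1},{"rot":[0,0,0],"travel":[0.05,0,0],"jaw":1},{"rot":[0,0,0],"travel":[0.05,0,0],"jaw":1},{"rot":[0,0,0],"travel":[0.05,0,0],"jaw":1},{"rot":[0,0,0],"travel":[0.04,0,0],"jaw":1},{"rot":[0,0,0],"travel":[0.03,0,0],"jaw":1},{"rot":[0,0,0],"travel":[0,0,0],"jaw":1},{"rot":[0,0,0],"travel":[0,0,0],"jaw":1}]'
python3 d.py .462 .1393 .0858 .1157
```

```text
time: 9.65
position: [0.4615, 0.139, 0.0918]
tool_rot: [1.124, 1.262, -1.123]
ft_force: [-0.3, -0.3, -3.5]
grip_width: 0.475
t 9.65 p [0.4615 0.139  0.0918] F [-0.3 -0.3 -3.5] w 41.3 jaw ang 0.1159 j7 [ 0.46  0.12 -0.33]
 axes x [ 0.  0. -1.] y [0.993 0.116 0.   ] z [ 0.116 -0.993 -0.   ]
 travel now-axes (units) [ 0.0201  0.0017 -0.0008] mm world [ 0.5  0.3 -6. ]
 rot units total [ 0.002 -0.003 -0.001] travel after-turn [ 0.0201  0.0017 -0.0008]
```

```bash
python3 -m jog '[{"rot":[0,0,0],"travel":[0.007,0,0],"jaw":1},{"rot":[0,0,0],"travel":[0.006,0,0],"jaw":1},{"rot":[0,0,0],"travel":[0.004,0,0],"jaw":1},{"rot":[0,0,0],"travel":[0,0,0],"jaw":1},{"rot":[0,0,0],"travel":[0,0,0],"jaw":1}]'
python3 -m jog '[{"rot":[0,0,0],"travel":[0.002,0,0],"jaw":1},{"rot":[0,0,0],"travel":[0.002,0,0],"jaw":1},{"rot":[0,0,0],"travel":[0,0,0],"jaw":1}]'
```

```text
time: 10.15
position: [0.4614, 0.1387, 0.0867]
tool_rot: [1.124, 1.261, -1.124]
ft_force: [-0.4, 0.4, -4.2]
grip_width: 0.471
time: 10.45
position: [0.4615, 0.1388, 0.0857]
tool_rot: [1.123, 1.261, -1.124]
ft_force: [-0.7, -0.8, -0.0]
grip_width: 0.471
```

```bash
python3 -m jog '[{"rot":[0,0,0],"travel":[0.002,0,0],"jaw":1},{"rot":[0,0,0],"travel":[0,0,0],"jaw":1}]'
python3 -m jog '[{"rot":[0,0,0],"travel":[0,0,0],"jaw":-0.05},{"rot":[0,0,0],"travel":[0,0,0],"jaw":-0.15},{"rot":[0,0,0],"travel":[0,0,0],"jaw":-0.5},{"rot":[0,0,0],"travel":[0,0,0],"jaw":-1},{"rot":[0,0,0],"travel":[0,0,0],"jaw":-1},{"rot":[0,0,0],"travel":[0,0,0],"jaw":-1}]'
```

```text
time: 10.65
position: [0.4615, 0.1388, 0.0857]
tool_rot: [1.123, 1.261, -1.124]
ft_force: [-2.7, -0.9, 5.1]
grip_width: 0.474
time: 11.25
position: [0.4613, 0.1388, 0.0848]
tool_rot: [1.123, 1.262, -1.124]
ft_force: [0.3, -0.1, 0.3]
grip_width: 0.854
```

```bash
python3 -m jog '[{"rot":[0,0,0],"travel":[-0.03,0,0],"jaw":-1},{"rot":[0,0,0],"travel":[-0.05,0,0],"jaw":-1},{"rot":[0,0,0],"travel":[-0.06,0,0],"jaw":-1},{"rot":[0,0,0],"travel":[-0.06,0,0],"jaw":-1},{"rot":[0,0,0],"travel":[-0.06,0,0],"jaw":-1},{"rot":[0,0,0],"travel":[-0.05,0,0],"jaw":-1},{"rot":[0,0,0],"travel":[0,0,0],"jaw":-1},{"rot":[0,0,0],"travel":[0,0,0],"jaw":-1}]'
python3 d.py .646 .1365 .178 .1157
python3 - <<'E'
from h import *
b=ctrl.get_image("side")[:,:,::-1]
cv2.imwrite("pics/c5.png",cv2.resize(b[60:320,150:430],(640,594)))
E
```

```text
time: 12.05
position: [0.4616, 0.1388, 0.1784]
tool_rot: [1.124, 1.26, -1.123]
ft_force: [0.3, -0.5, -0.1]
grip_width: 1.001
t 12.05 p [0.4616 0.1388 0.1784] F [ 0.3 -0.5 -0.1] w 87.1 jaw ang 0.1157 j7 [ 0.5   0.02 -0.24]
 axes x [ 0.001 -0.    -1.   ] y [0.993 0.115 0.001] z [ 0.115 -0.993  0.001]
 travel now-axes (units) [0.0023 0.6096 0.0785] mm world [184.4  -2.3  -0.4]
 rot units total [-0.     0.007 -0.016] travel after-turn [0.0015 0.6096 0.0785]
```

View pics/c5.png

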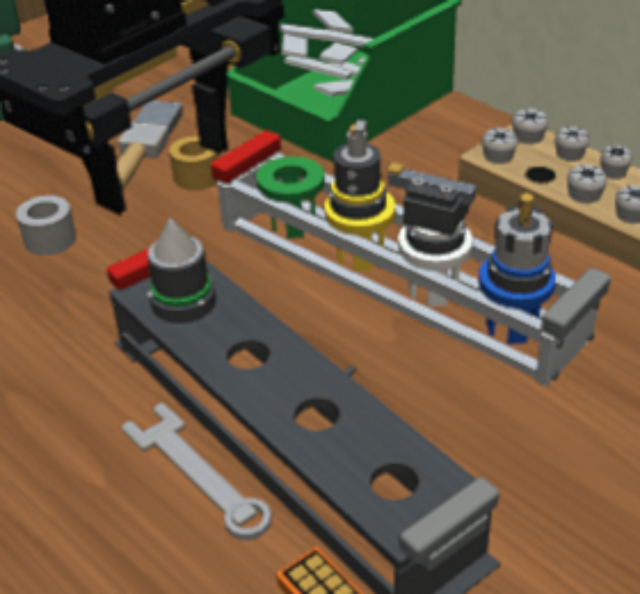

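The centre holder stands seated at (180,280) next to the red clip at (130,268). Next is the yellow boring holder.

```bash
python3 -m jog '[{"rot":[0,0,0],"travel":[0,0.06,0.008],"jaw":-1},{"rot":[0,0,0],"travel":[0,0.08,0.01],"jaw":-1},{"rot":[0,0,0],"travel":[0,0.1,0.0125],"jaw":-1},{"rot":[0,0,0],"travel":[0,0.1,0.0125],"jaw":-1},{"rot":[0,0,0],"travel":[0,0.1,0.0125],"jaw":-1},{"rot":[0,0,0],"travel":[0,0.09,0.012],"jaw":-1},{"rot":[0,0,0],"travel":[0,0.08,0.011],"jaw":-1},{"rot":[0,0,0],"travel":[0,0,0],"jaw":-1}]'
python3 -m jog '[{"rot":[0,0,0],"travel":[0,0,0],"jaw":-1},{"rot":[0,0,0],"travel":[0,0,0],"jaw":-1}]'
python3 d.py .646 .1365 .086 .1157
```

```text
time: 12.9
position: [0.6476, 0.1355, 0.1754]
tool_rot: [1.125, 1.263, -1.126]
ft_force: [0.2, -0.2, -0.3]
grip_width: 0.996
time: 13.1
position: [0.6447, 0.137, 0.1772]
tool_rot: [1.122, 1.263, -1.124]
ft_force: [-0.3, -0.5, 0.8]
grip_width: 0.999
t 13.1 p [0.6447 0.137  0.1772] F [-0.3 -0.5  0.8] w 86.9 jaw ang 0.1168 j7 [ 0.33  0.34 -0.36]
 axes x [-0.002 -0.    -1.   ] y [ 0.993  0.117 -0.002] z [ 0.117 -0.993 -0.   ]
 travel now-axes (units) [0.3041 0.0047 0.0021] mm world [  1.3  -0.5 -91.2]
 rot units total [ 0.012 -0.     0.018] travel after-turn [0.3041 0.0042 0.0021]
```

```bash
python3 -m jog '[{"rot":[0,0,0],"travel":[0.04,0.002,0.001],"jaw":-1},{"rot":[0,0,0],"travel":[0.06,0,0],"jaw":-1},{"rot":[0,0,0],"travel":[0.06,0,0],"jaw":-1},{"rot":[0,0,0],"travel":[0.06,0,0],"jaw":-1},{"rot":[0,0,0],"travel":[0.05,0,0],"jaw":-1},{"rot":[0,0,0],"travel":[0.034,0,0],"jaw":-1},{"rot":[0,0,0],"travel":[0,0,0],"jaw":-1},{"rot":[0,0,0],"travel":[0,0,0],"jaw":-1}]'
python3 d.py .646 .1365 .086 .1157
python3 -m jog '[{"rot":[0,0,0],"travel":[0,0,0],"jaw":-0.3},{"rot":[0,0,0],"travel":[0,0,0],"jaw":-0.1},{"rot":[0,0,0],"travel":[0,0,0],"jaw":0.2},{"rot":[0,0,0],"travel":[0,0,0],"jaw":1},{"rot":[0,0,0],"travel":[0,0,0],"jaw":1},{"rot":[0,0,0],"travel":[0,0,0],"jaw":1},{"rot":[0,0,0],"travel":[0,0,0],"jaw":1},{"rot":[0,0,0],"travel":[0,0,0],"jaw":1}]' 40
```

```text
time: 13.9
position: [0.6467, 0.1365, 0.0869]
tool_rot: [1.124, 1.262, -1.123]
ft_force: [-0.2, -0.0, -0.3]
grip_width: 0.998
t 13.9 p [0.6467 0.1365 0.0869] F [-0.2 -0.  -0.3] w 86.8 jaw ang 0.1158 j7 [ 0.31  0.39 -0.4 ]
 axes x [ 0.  0. -1.] y [0.993 0.116 0.   ] z [ 0.116 -0.993 -0.   ]
 travel now-axes (units) [ 0.0029 -0.0023 -0.0003] mm world [-0.7  0.  -0.9]
 rot units total [ 0.001 -0.001 -0.005] travel after-turn [ 0.0029 -0.0023 -0.0003]
time: 14.7
position: [0.6469, 0.1363, 0.0867]
tool_rot: [1.124, 1.261, -1.123]
ft_force: [1.5, 0.1, 0.0]
grip_width: 0.448
```

```bash
python3 -m jog '[{"rot":[0,0,0],"travel":[-0.02,0,0],"jaw":1},{"rot":[0,0,0],"travel":[-0.03,0,0],"jaw":1},{"rot":[0,0,0],"travel":[-0.04,0,0],"jaw":1},{"rot":[0,0,0],"travel":[-0.05,0,0],"jaw":1},{"rot":[0,0,0],"travel":[-0.05,0,0],"jaw":1},{"rot":[0,0,0],"travel":[-0.05,0,0],"jaw":1},{"rot":[0,0,0],"travel":[-0.03,0,0],"jaw":1},{"rot":[0,0,0],"travel":[0,0,0],"jaw":1}]'
python3 d.py .455 .06 .166 .1157
```

```text
time: 15.5
position: [0.6475, 0.1368, 0.1699]
tool_rot: [1.125, 1.259, -1.121]
ft_force: [-0.0, 0.0, -4.2]
grip_width: 0.447
t 15.5 p [0.6475 0.1368 0.1699] F [-0.   0.  -4.2] w 38.9 jaw ang 0.1157 j7 [ 0.32  0.34 -0.36]
 axes x [ 0.003  0.    -1.   ] y [0.993 0.115 0.003] z [ 0.115 -0.993 -0.   ]
 travel now-axes (units) [ 0.0108 -0.667   0.1801] mm world [-192.5  -76.8   -3.9]
 rot units total [ 0.    -0.001 -0.04 ] travel after-turn [ 0.0131 -0.667   0.1801]
```

```bash
python3 -m jog '[{"rot":[0,0,0],"travel":[0,-0.04,0.016],"jaw":1},{"rot":[0,0,0],"travel":[0,-0.08,0.024],"jaw":1},{"rot":[0,0,0],"travel":[0,-0.1,0.026],"jaw":1},{"rot":[0,0,0],"travel":[0,-0.1,0.026],"jaw":1},{"rot":[0,0,0],"travel":[0,-0.1,0.026],"jaw":1},{"rot":[0,0,0],"travel":[0,-0.1,0.026],"jaw":1},{"rot":[0,0,0],"travel":[0,-0.09,0.022],"jaw":1},{"rot":[0,0,0],"travel":[0,-0.056,0.014],"jaw":1}]'
python3 -m jog '[{"rot":[0,0,0],"travel":[0,0,0],"jaw":1},{"rot":[0,0,0],"travel":[0,0,0],"jaw":1},{"rot":[0,0,0],"travel":[0,0,0],"jaw":1},{"rot":[0,0,0],"travel":[0,0,0],"jaw":1}]'
python3 d.py .455 .06 .0867 .1157
cat > chk.py <<'E'
import sys; from h import *
# side view check: held tool seat height z0 above origin; args: px py (pocket) out
px,py=float(sys.argv[1]),float(sys.argv[2]); s=ctrl.get_state()["position"]
th=np.linspace(0,2*np.pi,60); im=ctrl.get_image("side")[:,:,::-1]
c0=proj("side",[px,py,.1])[0]; a,c=int(c0[0]-80),int(max(0,c0[1]-90)); k=4
im=cv2.resize(im[c:c+150,a:a+160],None,fx=k,fy=k,interpolation=cv2.INTER_CUBIC)
for (x,y),r,z in [((px,py),.0155,.064),(s[:2],.010,s[2]-.0615),(s[:2],.025,s[2]-.0215)]:
    p=proj("side",np.c_[x+r*np.cos(th),y+r*np.sin(th),0*th+z]); cv2.polylines(im,[np.int32((p+.5-[a,c])*k)],True,(255,0,255),1)
cv2.imwrite(sys.argv[3],im)
E
python3 chk.py .455 .06 pics/c6.png
```

```text
time: 16.3
position: [0.4517, 0.0587, 0.1668]
tool_rot: [1.122, 1.262, -1.126]
ft_force: [0.2, -0.8, -4.1]
grip_width: 0.452
time: 16.7
position: [0.4548, 0.0602, 0.1676]
tool_rot: [1.124, 1.263, -1.122]
ft_force: [-0.1, -0.2, -3.7]
grip_width: 0.45
t 16.7 p [0.4548 0.0602 0.1676] F [-0.1 -0.2 -3.7] w 39.2 jaw ang 0.1167 j7 [ 0.67 -0.03 -0.04]
 axes x [-0.     0.001 -1.   ] y [0.993 0.116 0.   ] z [ 0.116 -0.993 -0.001]
 travel now-axes (units) [0.2697 0.0005 0.0011] mm world [  0.2  -0.2 -80.9]
 rot units total [ 0.012 -0.012 -0.001] travel after-turn [0.2697 0.0005 0.0009]
```

View pics/c6.png

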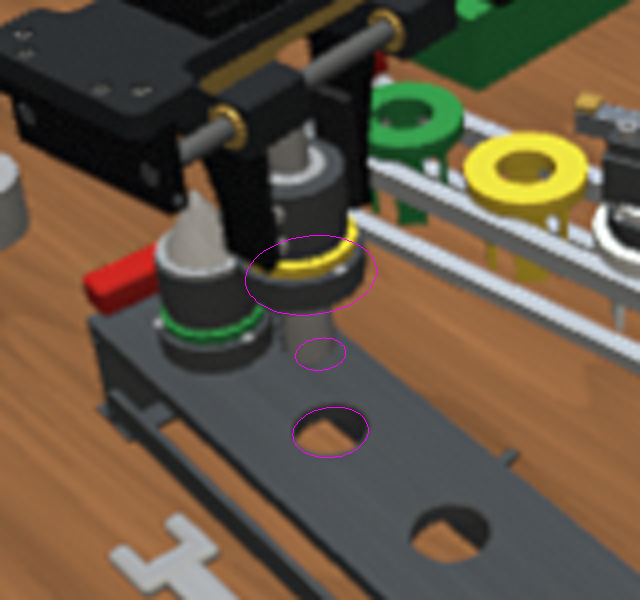

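The shank tip at about (310,352) sits roughly 10 crop px, or 3–4 mm, left (+y) of the prediction at (320,354). The pocket circle at (330,432) fits. I'll shift about 3.5 mm toward −y, go to just above the plate and look again.

```bash
python3 -m jog '[{"rot":[0,0,0],"travel":[0,0.002,0.012],"jaw":1},{"rot":[0,0,0],"travel":[0.04,0,0],"jaw":1},{"rot":[0,0,0],"travel":[0.05,0,0],"jaw":1},{"rot":[0,0,0],"travel":[0.035,0,0],"jaw":1},{"rot":[0,0,0],"travel":[0,0,0],"jaw":1},{"rot":[0,0,0],"travel":[0,0,0],"jaw":1}]'
python3 d.py .455 .06 .0867 .1157;python3 chk.py .455 .06 pics/c7.png
```

```text
time: 17.35
position: [0.4551, 0.0562, 0.1299]
tool_rot: [1.123, 1.263, -1.124]
ft_force: [0.4, -0.6, -3.6]
grip_width: 0.452
t 17.35 p [0.4551 0.0562 0.1299] F [ 0.4 -0.6 -3.6] w 39.3 jaw ang 0.1159 j7 [ 0.66  0.01 -0.07]
 axes x [-0.001  0.    -1.   ] y [ 0.993  0.116 -0.001] z [ 0.116 -0.993 -0.   ]
 travel now-axes (units) [ 0.1439  0.0011 -0.0126] mm world [ -0.1   3.8 -43.2]
 rot units total [ 0.002 -0.006  0.007] travel after-turn [ 0.1439  0.001  -0.0127]
```

View pics/c7.png

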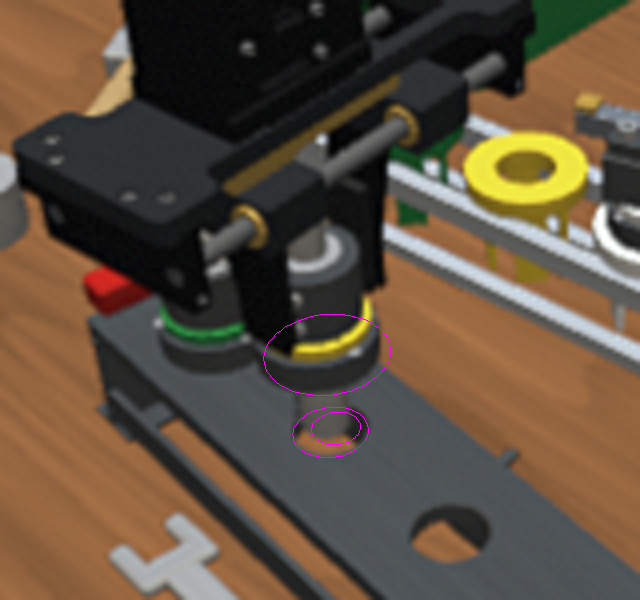

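The shank tip at (326,425) now lies centrally over the pocket at (330,432). Lowering.

```bash
python3 -m jog '[{"rot":[0,0,0],"travel":[0.03,0,0],"jaw":1},{"rot":[0,0,0],"travel":[0.04,0,0],"jaw":1},{"rot":[0,0,0],"travel":[0.03,0,0],"jaw":1},{"rot":[0,0,0],"travel":[0.02,0,0],"jaw":1},{"rot":[0,0,0],"travel":[0.01,0,0],"jaw":1},{"rot":[0,0,0],"travel":[0.007,0,0],"jaw":1},{"rot":[0,0,0],"travel":[0,0,0],"jaw":1},{"rot":[0,0,0],"travel":[0,0,0],"jaw":1}]'
python3 -m jog '[{"rot":[0,0,0],"travel":[0.003,0,0],"jaw":1},{"rot":[0,0,0],"travel":[0.003,0,0],"jaw":1},{"rot":[0,0,0],"travel":[0,0,0],"jaw":1}]'
```

```text
time: 18.2
position: [0.4555, 0.0561, 0.0893]
tool_rot: [1.124, 1.261, -1.123]
ft_force: [-0.0, -0.2, -3.7]
grip_width: 0.447
time: 18.5
position: [0.4552, 0.056, 0.0872]
tool_rot: [1.123, 1.262, -1.124]
ft_force: [0.9, 0.1, -4.7]
grip_width: 0.447
```

```bash
python3 -m jog '[{"rot":[0,0,0],"travel":[0.002,0,0],"jaw":1},{"rot":[0,0,0],"travel":[0.002,0,0],"jaw":1},{"rot":[0,0,0],"travel":[0,0,0],"jaw":1}]'
python3 -m jog '[{"rot":[0,0,0],"travel":[0.002,0,0],"jaw":1},{"rot":[0,0,0],"travel":[0,0,0],"jaw":1}]'
```

```text
time: 18.8
position: [0.4554, 0.056, 0.0866]
tool_rot: [1.123, 1.261, -1.124]
ft_force: [-2.1, -0.0, 2.8]
grip_width: 0.446
time: 19.0
position: [0.4554, 0.056, 0.0865]
tool_rot: [1.123, 1.261, -1.124]
ft_force: [-4.8, 0.4, 9.3]
grip_width: 0.451
```

```bash
python3 -m jog '[{"rot":[0,0,0],"travel":[0,0,0],"jaw":-0.05},{"rot":[0,0,0],"travel":[0,0,0],"jaw":-0.15},{"rot":[0,0,0],"travel":[0,0,0],"jaw":-0.5},{"rot":[0,0,0],"travel":[0,0,0],"jaw":-1},{"rot":[0,0,0],"travel":[0,0,0],"jaw":-1},{"rot":[0,0,0],"travel":[0,0,0],"jaw":-1}]'
python3 -m jog '[{"rot":[0,0,0],"travel":[-0.03,0,0],"jaw":-1},{"rot":[0,0,0],"travel":[-0.05,0,0],"jaw":-1},{"rot":[0,0,0],"travel":[-0.06,0,0],"jaw":-1},{"rot":[0,0,0],"travel":[-0.06,0,0],"jaw":-1},{"rot":[0,0,0],"travel":[-0.06,0,0],"jaw":-1},{"rot":[0,0,0],"travel":[-0.05,0,0],"jaw":-1},{"rot":[0,0,0],"travel":[0,0,0],"jaw":-1},{"rot":[0,0,0],"travel":[0,0,0],"jaw":-1}]'
python3 - <<'E'
from h import *
t=cv2.imread("pics/top0.png"); s=cv2.imread("pics/side0.png")
b=ctrl.get_image("side")[:,:,::-1]; cv2.imwrite("pics/side8.png",b)
A=cv2.resize(t[105:150,258:308],(500,450),interpolation=cv2.INTER_CUBIC); cv2.imwrite("pics/w_t.png",A)
A=cv2.resize(s[125:185,310:370],(600,600),interpolation=cv2.INTER_CUBIC); cv2.imwrite("pics/w_s.png",A)
cv2.imwrite("pics/c8.png",cv2.resize(b[60:320,150:430],(640,594)))
E
```

```text
time: 19.6
position: [0.4553, 0.0561, 0.0854]
tool_rot: [1.123, 1.262, -1.123]
ft_force: [0.5, -0.3, -0.5]
grip_width: 0.851
time: 20.4
position: [0.4553, 0.056, 0.1786]
tool_rot: [1.123, 1.261, -1.123]
ft_force: [-0.1, -1.0, -0.5]
grip_width: 0.996
```

View pics/c8.png

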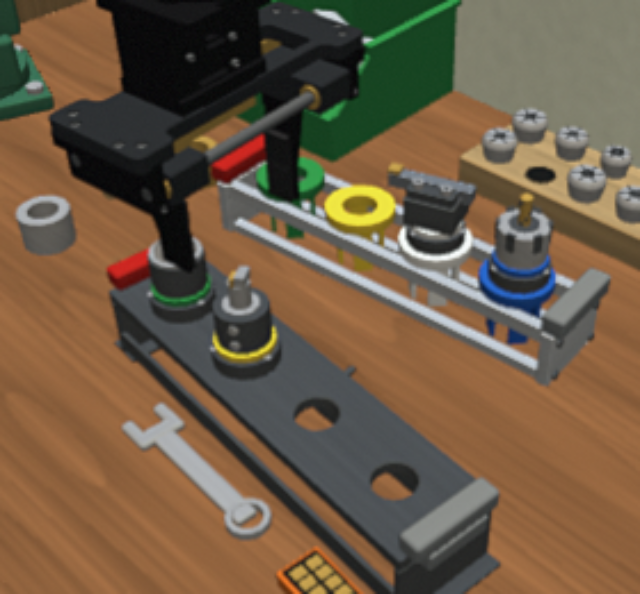

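View pics/w_t.png

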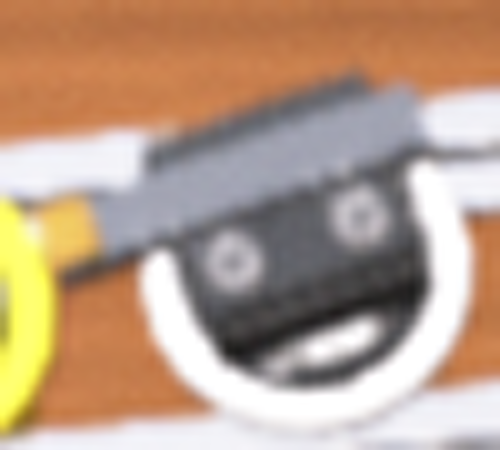

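View pics/w_s.png

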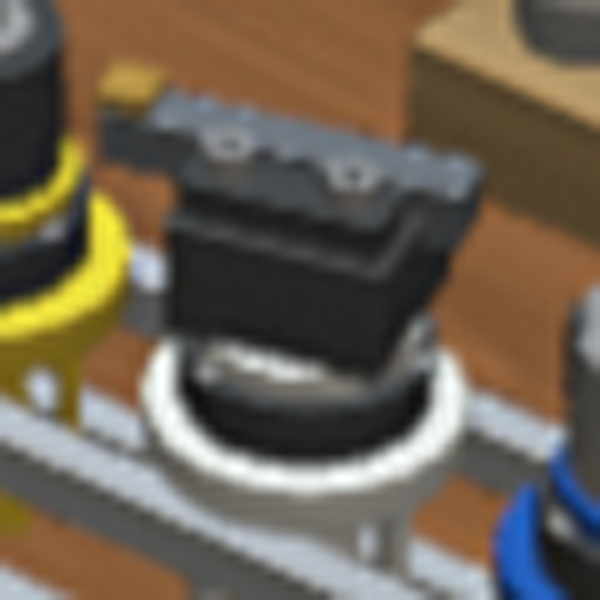

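```bash
python3 - <<'E'
from h import *
f=lambda pts:np.array(pts,float)/10+[258,105]-.5
def a(p,z):
    P=onz("top",f(p),z); d=P[0]-P[1]; return P[:,:2].round(4).tolist(),np.arctan2(-d[0],d[1]).round(3),np.linalg.norm(d).round(4)
print("screws",a([[233,262],[360,215]],.122)); print("up",a([[100,195],[400,85]],.122)); print("lo",a([[100,248],[425,140]],.122)); print("blk back",a([[150,150],[360,75]],.110))
E
python3 d.py .656 .058 .178 .35
```

```text
screws ([[0.6404, 0.0647], [0.6489, 0.0421]], np.float64(0.362), np.float64(0.0242))
up ([[0.6528, 0.0888], [0.6729, 0.0352]], np.float64(0.359), np.float64(0.0573))
lo ([[0.643, 0.0886], [0.6627, 0.0306]], np.float64(0.328), np.float64(0.0613))
blk back ([[0.6646, 0.0815], [0.6785, 0.0434]], np.float64(0.351), np.float64(0.0406))
t 20.45 p [0.4549 0.056  0.178 ] F [-0.2  0.3 -1.5] w 87.1 jaw ang 0.1157 j7 [ 0.68 -0.03 -0.02]
 axes x [-0.001 -0.    -1.   ] y [ 0.993  0.115 -0.001] z [ 0.115 -0.993  0.   ]
 travel now-axes (units) [-5.000e-04  6.666e-01  7.080e-02] mm world [201.1   2.    0. ]
 rot units total [-2.684e+00  1.000e-03  7.000e-03] travel after-turn [-1.000e-04  6.320e-01  2.236e-01]
```

```bash
python3 -m jog '[{"rot":[-0.9,0,0],"travel":[0,0,0],"jaw":-1},{"rot":[-0.9,0,0],"travel":[0,0,0],"jaw":-1},{"rot":[-0.88,0,0],"travel":[0,0,0],"jaw":-1},{"rot":[0,0,0],"travel":[0,0,0],"jaw":-1},{"rot":[0,0,0],"travel":[0,0,0],"jaw":-1}]'
python3 d.py .654 .0565 .178 .35
```

```text
time: 20.95
position: [0.4548, 0.0561, 0.1777]
tool_rot: [0.949, 1.355, -0.95]
ft_force: [-0.4, 0.6, -0.2]
grip_width: 1.004
t 20.95 p [0.4548 0.0561 0.1777] F [-0.4  0.6 -0.2] w 87.3 jaw ang 0.3479 j7 [ 0.67 -0.03  0.21]
 axes x [-0.001  0.    -1.   ] y [ 0.94   0.341 -0.001] z [ 0.341 -0.94  -0.001]
 travel now-axes (units) [-0.0018  0.6247  0.2251] mm world [199.2   0.4   0.3]
 rot units total [-0.024 -0.007  0.013] travel after-turn [-0.0009  0.6243  0.2264]
```

```bash
python3 -m jog '[{"rot":[0,0,0],"travel":[0,0.05,0.018],"jaw":-1},{"rot":[0,0,0],"travel":[0,0.09,0.033],"jaw":-1},{"rot":[0,0,0],"travel":[0,0.1,0.036],"jaw":-1},{"rot":[0,0,0],"travel":[0,0.1,0.036],"jaw":-1},{"rot":[0,0,0],"travel":[0,0.1,0.036],"jaw":-1},{"rot":[0,0,0],"travel":[0,0.1,0.036],"jaw":-1},{"rot":[0,0,0],"travel":[0,0.085,0.03],"jaw":-1},{"rot":[0,0,0],"travel":[0,0,0],"jaw":-1}]'
python3 -m jog '[{"rot":[0,0,0],"travel":[0,0,0],"jaw":-1},{"rot":[0,0,0],"travel":[0,0,0],"jaw":-1},{"rot":[0,0,0],"travel":[0,0,0],"jaw":-1}]'
python3 d.py .654 .0565 .086 .35
```

```text
time: 21.75
position: [0.6568, 0.0564, 0.1765]
tool_rot: [0.951, 1.355, -0.95]
ft_force: [0.3, -0.2, -0.1]
grip_width: 0.996
time: 22.05
position: [0.6537, 0.0569, 0.1787]
tool_rot: [0.947, 1.354, -0.948]
ft_force: [0.5, -0.1, 1.0]
grip_width: 0.997
t 22.05 p [0.6537 0.0569 0.1787] F [ 0.5 -0.1  1. ] w 86.7 jaw ang 0.3497 j7 [ 0.46  0.34 -0.01]
 axes x [ 0.    -0.001 -1.   ] y [ 0.939  0.343 -0.   ] z [ 0.343 -0.939  0.001]
 travel now-axes (units) [0.3092 0.0005 0.0014] mm world [  0.3  -0.4 -92.7]
 rot units total [-0.004  0.009  0.003] travel after-turn [0.3092 0.0004 0.0016]
```

```bash
python3 -m jog '[{"rot":[0,0,0],"travel":[0.04,0,0],"jaw":-1},{"rot":[0,0,0],"travel":[0.06,0,0],"jaw":-1},{"rot":[0,0,0],"travel":[0.06,0,0],"jaw":-1},{"rot":[0,0,0],"travel":[0.06,0,0],"jaw":-1},{"rot":[0,0,0],"travel":[0.05,0,0],"jaw":-1},{"rot":[0,0,0],"travel":[0.04,0,0],"jaw":-1},{"rot":[0,0,0],"travel":[0,0,0],"jaw":-1},{"rot":[0,0,0],"travel":[0,0,0],"jaw":-1}]'
python3 d.py .654 .0565 .086 .35
python3 -m jog '[{"rot":[0,0,0],"travel":[0,0,0],"jaw":-0.3},{"rot":[0,0,0],"travel":[0,0,0],"jaw":-0.1},{"rot":[0,0,0],"travel":[0,0,0],"jaw":0.2},{"rot":[0,0,0],"travel":[0,0,0],"jaw":1},{"rot":[0,0,0],"travel":[0,0,0],"jaw":1},{"rot":[0,0,0],"travel":[0,0,0],"jaw":1},{"rot":[0,0,0],"travel":[0,0,0],"jaw":1},{"rot":[0,0,0],"travel":[0,0,0],"jaw":1}]' 40
```

```text
time: 22.85
position: [0.6547, 0.057, 0.0855]
tool_rot: [0.948, 1.355, -0.948]
ft_force: [0.5, 1.1, 0.2]
grip_width: 1.004
t 22.85 p [0.6547 0.057  0.0855] F [0.5 1.1 0.2] w 87.3 jaw ang 0.3497 j7 [ 0.44  0.39 -0.05]
 axes x [ 0.  0. -1.] y [0.939 0.343 0.   ] z [ 0.343 -0.939 -0.   ]
 travel now-axes (units) [-0.0015 -0.0027  0.0009] mm world [-0.7 -0.5  0.5]
 rot units total [-0.003 -0.001 -0.002] travel after-turn [-0.0015 -0.0027  0.0009]
time: 23.65
position: [0.655, 0.0571, 0.0856]
tool_rot: [0.949, 1.354, -0.947]
ft_force: [2.1, 0.1, -1.5]
grip_width: 0.455
```

```bash
python3 -m jog '[{"rot":[0,0,0],"travel":[-0.02,0,0],"jaw":1},{"rot":[0,0,0],"travel":[-0.03,0,0],"jaw":1},{"rot":[0,0,0],"travel":[-0.04,0,0],"jaw":1},{"rot":[0,0,0],"travel":[-0.05,0,0],"jaw":1},{"rot":[0,0,0],"travel":[-0.05,0,0],"jaw":1},{"rot":[0,0,0],"travel":[-0.05,0,0],"jaw":1},{"rot":[0,0,0],"travel":[-0.03,0,0],"jaw":1},{"rot":[0,0,0],"travel":[0,0,0],"jaw":1}]'
python3 d.py .448 -.0194 .166 -.087
python3 - <<'E'
from h import *
b=ctrl.get_image("side")[:,:,::-1]
cv2.imwrite("pics/c9.png",cv2.resize(b[30:230,210:450],(720,600)))
E
```

```text
time: 24.45
position: [0.6556, 0.0572, 0.1687]
tool_rot: [0.949, 1.352, -0.946]
ft_force: [-0.4, 0.2, -4.5]
grip_width: 0.46
t 24.45 p [0.6556 0.0572 0.1687] F [-0.4  0.2 -4.5] w 40.0 jaw ang 0.3495 j7 [ 0.45  0.34 -0.01]
 axes x [ 0.003  0.    -1.   ] y [0.94  0.342 0.003] z [ 0.342 -0.94   0.001]
 travel now-axes (units) [ 0.0067 -0.7378  0.003 ] mm world [-207.6  -76.6   -2.7]
 rot units total [ 5.002e+00  4.000e-03 -4.000e-02] travel after-turn [ 0.0091 -0.6673  0.3146]
```

View pics/c9.png

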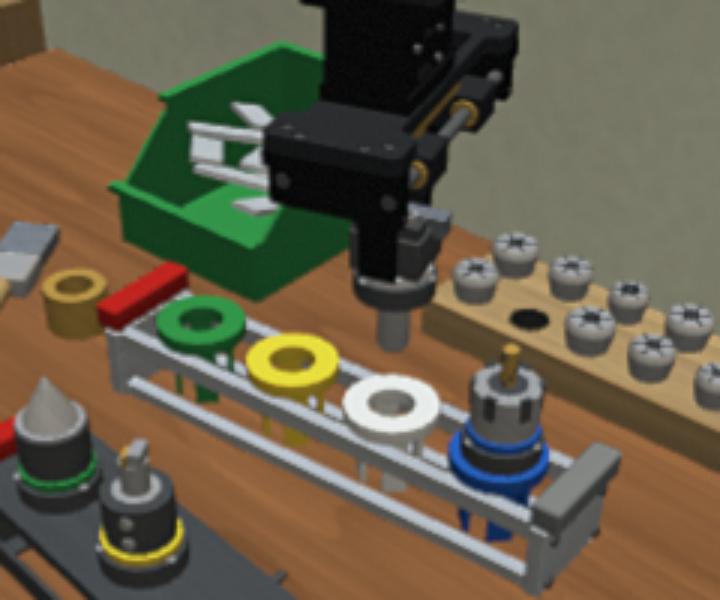

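The turning holder hangs upright at (395,280) in this crop with the shank straight, over the empty white sleeve. Carrying it to pocket 3, then turning it in line with the rack.

```bash
python3 -m jog '[{"rot":[0,0,0],"travel":[0,-0.05,0],"jaw":1},{"rot":[0,0,0],"travel":[0,-0.09,0],"jaw":1},{"rot":[0,0,0],"travel":[0,-0.11,0],"jaw":1},{"rot":[0,0,0],"travel":[0,-0.11,0.003],"jaw":1},{"rot":[0,0,0],"travel":[0,-0.11,0],"jaw":1},{"rot":[0,0,0],"travel":[0,-0.11,0],"jaw":1},{"rot":[0,0,0],"travel":[0,-0.1,0],"jaw":1},{"rot":[0,0,0],"travel":[0,-0.055,0],"jaw":1}]'
python3 -m jog '[{"rot":[0.5,0,0],"travel":[0,0,0],"jaw":1},{"rot":[0.9,0,0],"travel":[0,0,0],"jaw":1},{"rot":[0.9,0,0],"travel":[0,0,0],"jaw":1},{"rot":[0.9,0,0],"travel":[0,0,0],"jaw":1},{"rot":[0.9,0,0],"travel":[0,0,0],"jaw":1},{"rot":[0.9,0,0],"travel":[0,0,0],"jaw":1},{"rot":[0,0,0],"travel":[0,0,0],"jaw":1},{"rot":[0,0,0],"travel":[0,0,0],"jaw":1}]'
python3 d.py .448 -.0194 .130 -.087; python3 chk.py .448 -.0194 pics/c10.png
```

```text
time: 25.3
position: [0.4445, -0.0206, 0.1653]
tool_rot: [0.947, 1.356, -0.952]
ft_force: [0.3, 0.3, -4.9]
grip_width: 0.456
time: 26.1
position: [0.4472, -0.0194, 0.166]
tool_rot: [1.271, 1.169, -1.272]
ft_force: [-0.5, -0.1, -4.0]
grip_width: 0.454
t 26.1 p [ 0.4472 -0.0194  0.166 ] F [-0.5 -0.1 -4. ] w 39.5 jaw ang -0.0845 j7 [ 0.86 -0.05 -0.04]
 axes x [-0.001 -0.    -1.   ] y [ 0.996 -0.084 -0.001] z [-0.084 -0.996  0.   ]
 travel now-axes (units) [ 1.2e-01  2.7e-03 -1.0e-04] mm world [  0.8  -0.  -36. ]
 rot units total [0.028 0.002 0.01 ] travel after-turn [ 1.2e-01  2.6e-03 -1.0e-04]
```

View pics/c10.png

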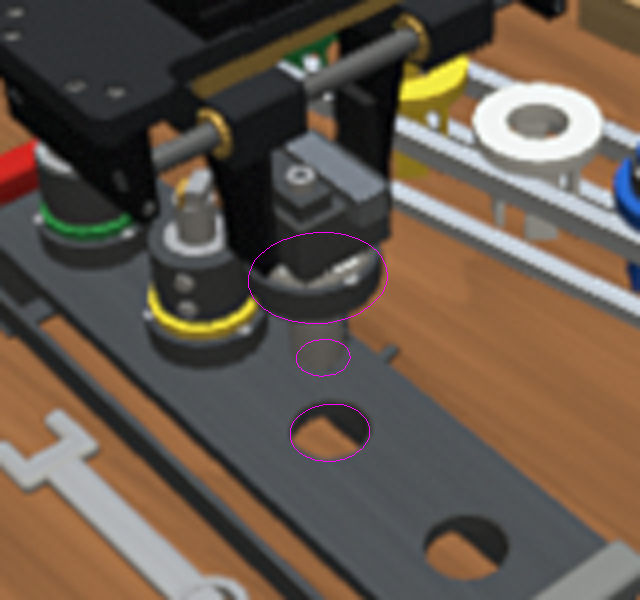

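The shank tip at (320,358) matches its predicted circle, and the pocket matches at (330,432). Lowering.

```bash
python3 -m jog '[{"rot":[0,0,0],"travel":[0.03,0.002,0],"jaw":1},{"rot":[0,0,0],"travel":[0.05,0,0],"jaw":1},{"rot":[0,0,0],"travel":[0.05,0,0],"jaw":1},{"rot":[0,0,0],"travel":[0.05,0,0],"jaw":1},{"rot":[0,0,0],"travel":[0.04,0,0],"jaw":1},{"rot":[0,0,0],"travel":[0.025,0,0],"jaw":1},{"rot":[0,0,0],"travel":[0,0,0],"jaw":1},{"rot":[0,0,0],"travel":[0,0,0],"jaw":1}]'
python3 -m jog '[{"rot":[0,0,0],"travel":[0.006,0,0],"jaw":1},{"rot":[0,0,0],"travel":[0.004,0,0],"jaw":1},{"rot":[0,0,0],"travel":[0,0,0],"jaw":1},{"rot":[0,0,0],"travel":[0,0,0],"jaw":1}]'
```

```text
time: 26.95
position: [0.4486, -0.0195, 0.0931]
tool_rot: [1.273, 1.167, -1.272]
ft_force: [0.2, 0.6, -4.4]
grip_width: 0.455
time: 27.35
position: [0.4484, -0.0196, 0.0901]
tool_rot: [1.273, 1.166, -1.273]
ft_force: [0.1, -0.3, -4.4]
grip_width: 0.457
```

```bash
python3 -m jog '[{"rot":[0,0,0],"travel":[0.005,0,0],"jaw":1},{"rot":[0,0,0],"travel":[0.004,0,0],"jaw":1},{"rot":[0,0,0],"travel":[0.002,0,0],"jaw":1},{"rot":[0,0,0],"travel":[0,0,0],"jaw":1}]'
python3 -m jog '[{"rot":[0,0,0],"travel":[0.003,0,0],"jaw":1},{"rot":[0,0,0],"travel":[0,0,0],"jaw":1},{"rot":[0,0,0],"travel":[0,0,0],"jaw":1}]'
```

```text
time: 27.75
position: [0.4482, -0.0195, 0.0865]
tool_rot: [1.273, 1.167, -1.273]
ft_force: [0.4, -0.1, -4.6]
grip_width: 0.453
time: 28.05
position: [0.4483, -0.0196, 0.0857]
tool_rot: [1.273, 1.167, -1.273]
ft_force: [0.1, -0.5, -4.8]
grip_width: 0.461
```

```bash
python3 -m jog '[{"rot":[0,0,0],"travel":[0.002,0,0],"jaw":1},{"rot":[0,0,0],"travel":[0.002,0,0],"jaw":1},{"rot":[0,0,0],"travel":[0,0,0],"jaw":1}]'
```

```text
time: 28.35
position: [0.4484, -0.0196, 0.0854]
tool_rot: [1.272, 1.167, -1.273]
ft_force: [-4.1, -0.2, 5.7]
grip_width: 0.458
```

```bash
python3 -m jog '[{"rot":[0,0,0],"travel":[0,0,0],"jaw":-0.05},{"rot":[0,0,0],"travel":[0,0,0],"jaw":-0.15},{"rot":[0,0,0],"travel":[0,0,0],"jaw":-0.5},{"rot":[0,0,0],"travel":[0,0,0],"jaw":-1},{"rot":[0,0,0],"travel":[0,0,0],"jaw":-1},{"rot":[0,0,0],"travel":[0,0,0],"jaw":-1},{"rot":[0,0,0],"travel":[0,0,0],"jaw":-1}]'
python3 -m jog '[{"rot":[0,0,0],"travel":[-0.03,0,0],"jaw":-1},{"rot":[0,0,0],"travel":[-0.05,0,0],"jaw":-1},{"rot":[0,0,0],"travel":[-0.06,0,0],"jaw":-1},{"rot":[0,0,0],"travel":[-0.06,0,0],"jaw":-1},{"rot":[0,0,0],"travel":[-0.06,0,0],"jaw":-1},{"rot":[0,0,0],"travel":[-0.05,0,0],"jaw":-1},{"rot":[0,0,0],"travel":[0,0,0],"jaw":-1},{"rot":[0,0,0],"travel":[0,0,0],"jaw":-1}]'
python3 d.py .664 -.0215 .178 -.087
python3 - <<'E'
from h import *
b=ctrl.get_image("side")[:,:,::-1]
cv2.imwrite("pics/c11.png",cv2.resize(b[60:320,150:430],(640,594)))
E
```

```text
time: 29.05
position: [0.4483, -0.0196, 0.0845]
tool_rot: [1.273, 1.167, -1.273]
ft_force: [0.3, 0.3, -0.1]
grip_width: 0.939
time: 29.85
position: [0.4483, -0.0196, 0.1777]
tool_rot: [1.273, 1.166, -1.273]
ft_force: [-0.2, -0.1, 0.6]
grip_width: 1.001
t 29.85 p [ 0.4483 -0.0196  0.1777] F [-0.2 -0.1  0.6] w 87.1 jaw ang -0.0867 j7 [ 0.87 -0.06 -0.03]
 axes x [ 0.001 -0.001 -1.   ] y [ 0.996 -0.087  0.001] z [-0.087 -0.996  0.001]
 travel now-axes (units) [-7.000e-04  7.167e-01 -5.590e-02] mm world [215.7  -1.9   0.3]
 rot units total [ 0.003  0.007 -0.007] travel after-turn [-0.0011  0.7167 -0.0561]
```

View pics/c11.png

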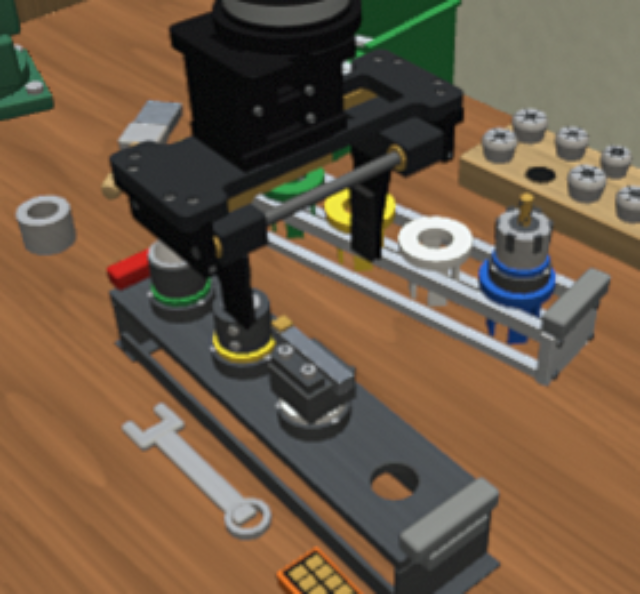

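The turning holder stands in pocket 3 at (313,400), clear of the boring holder. The blue drill holder is next.

```bash
python3 -m jog '[{"rot":[0,0,0],"travel":[0,0.05,-0.004],"jaw":-1},{"rot":[0,0,0],"travel":[0,0.09,-0.007],"jaw":-1},{"rot":[0,0,0],"travel":[0,0.11,-0.009],"jaw":-1},{"rot":[0,0,0],"travel":[0,0.11,-0.009],"jaw":-1},{"rot":[0,0,0],"travel":[0,0.11,-0.009],"jaw":-1},{"rot":[0,0,0],"travel":[0,0.11,-0.009],"jaw":-1},{"rot":[0,0,0],"travel":[0,0.09,-0.006],"jaw":-1},{"rot":[0,0,0],"travel":[0,0.047,-0.003],"jaw":-1}]'
python3 -m jog '[{"rot":[0,0,0],"travel":[0,0,0],"jaw":-1},{"rot":[0,0,0],"travel":[0,0,0],"jaw":-1},{"rot":[0,0,0],"travel":[0,0,0],"jaw":-1},{"rot":[0,0,0],"travel":[0,0,0],"jaw":-1}]'
python3 d.py .664 -.0215 .086 -.087
```

```text
time: 30.7
position: [0.6652, -0.0213, 0.175]
tool_rot: [1.273, 1.17, -1.274]
ft_force: [-0.4, 0.3, 0.0]
grip_width: 0.996
time: 31.1
position: [0.6633, -0.0216, 0.1777]
tool_rot: [1.272, 1.167, -1.273]
ft_force: [0.2, -0.2, 0.0]
grip_width: 1.002
t 31.1 p [ 0.6633 -0.0216  0.1777] F [ 0.2 -0.2  0. ] w 87.1 jaw ang -0.0866 j7 [ 0.59  0.36 -0.34]
 axes x [-0.    -0.001 -1.   ] y [ 0.996 -0.086 -0.   ] z [-0.086 -0.996  0.001]
 travel now-axes (units) [ 0.3056  0.0025 -0.0007] mm world [  0.7   0.1 -91.7]
 rot units total [0.005 0.01  0.002] travel after-turn [ 0.3056  0.0024 -0.0004]
```

```bash
python3 -m jog '[{"rot":[0,0,0],"travel":[0.04,0.001,0],"jaw":-1},{"rot":[0,0,0],"travel":[0.06,0,0],"jaw":-1},{"rot":[0,0,0],"travel":[0.06,0,0],"jaw":-1},{"rot":[0,0,0],"travel":[0.06,0,0],"jaw":-1},{"rot":[0,0,0],"travel":[0.05,0,0],"jaw":-1},{"rot":[0,0,0],"travel":[0.036,0,0],"jaw":-1},{"rot":[0,0,0],"travel":[0,0,0],"jaw":-1},{"rot":[0,0,0],"travel":[0,0,0],"jaw":-1}]'
python3 d.py .664 -.0215 .086 -.087
python3 -m jog '[{"rot":[0,0,0],"travel":[0,0,0],"jaw":-0.3},{"rot":[0,0,0],"travel":[0,0,0],"jaw":-0.1},{"rot":[0,0,0],"travel":[0,0,0],"jaw":0.2},{"rot":[0,0,0],"travel":[0,0,0],"jaw":1},{"rot":[0,0,0],"travel":[0,0,0],"jaw":1},{"rot":[0,0,0],"travel":[0,0,0],"jaw":1},{"rot":[0,0,0],"travel":[0,0,0],"jaw":1},{"rot":[0,0,0],"travel":[0,0,0],"jaw":1}]' 40
```

```text
time: 31.9
position: [0.6646, -0.0213, 0.0858]
tool_rot: [1.273, 1.167, -1.272]
ft_force: [-0.5, -0.3, -0.4]
grip_width: 1.003
t 31.9 p [ 0.6646 -0.0213  0.0858] F [-0.5 -0.3 -0.4] w 87.2 jaw ang -0.0866 j7 [ 0.57  0.42 -0.38]
 axes x [ 0.  0. -1.] y [ 0.996 -0.086  0.   ] z [-0.086 -0.996 -0.   ]
 travel now-axes (units) [-0.0005 -0.0018  0.0008] mm world [-0.6 -0.2  0.2]
 rot units total [ 0.005 -0.003 -0.002] travel after-turn [-0.0005 -0.0018  0.0008]
time: 32.7
position: [0.6648, -0.0216, 0.0859]
tool_rot: [1.273, 1.166, -1.272]
ft_force: [1.7, 0.4, -0.1]
grip_width: 0.476
```

```bash
python3 -m jog '[{"rot":[0,0,0],"travel":[-0.02,0,0],"jaw":1},{"rot":[0,0,0],"travel":[-0.03,0,0],"jaw":1},{"rot":[0,0,0],"travel":[-0.04,0,0],"jaw":1},{"rot":[0,0,0],"travel":[-0.05,0,0],"jaw":1},{"rot":[0,0,0],"travel":[-0.05,0,0],"jaw":1},{"rot":[0,0,0],"travel":[-0.05,0,0],"jaw":1},{"rot":[0,0,0],"travel":[-0.03,0,0],"jaw":1},{"rot":[0,0,0],"travel":[0,0,0],"jaw":1}]'
python3 d.py .4413 -.0989 .166 -.087
```

```text
time: 33.5
position: [0.6654, -0.0213, 0.169]
tool_rot: [1.274, 1.164, -1.27]
ft_force: [0.1, -0.1, -3.5]
grip_width: 0.471
t 33.5 p [ 0.6654 -0.0213  0.169 ] F [ 0.1 -0.1 -3.5] w 41.0 jaw ang -0.0868 j7 [ 0.58  0.37 -0.34]
 axes x [ 0.003 -0.    -1.   ] y [ 0.996 -0.087  0.003] z [-0.087 -0.996  0.   ]
 travel now-axes (units) [ 0.0076 -0.7219  0.3226] mm world [-224.1  -77.6   -3. ]
 rot units total [ 0.003  0.    -0.039] travel after-turn [ 0.0101 -0.7218  0.3227]
```

```bash
python3 -m jog '[{"rot":[0,0,0],"travel":[0,-0.05,0.03],"jaw":1},{"rot":[0,0,0],"travel":[0,-0.09,0.045],"jaw":1},{"rot":[0,0,0],"travel":[0,-0.11,0.05],"jaw":1},{"rot":[0,0,0],"travel":[0,-0.11,0.05],"jaw":1},{"rot":[0,0,0],"travel":[0,-0.11,0.05],"jaw":1},{"rot":[0,0,0],"travel":[0,-0.11,0.045],"jaw":1},{"rot":[0,0,0],"travel":[0,-0.09,0.035],"jaw":1},{"rot":[0,0,0],"travel":[0,-0.05,0.017],"jaw":1}]'
python3 -m jog '[{"rot":[0,0,0],"travel":[0,0,0],"jaw":1},{"rot":[0,0,0],"travel":[0,0,0],"jaw":1},{"rot":[0,0,0],"travel":[0,0,0],"jaw":1},{"rot":[0,0,0],"travel":[0,0,0],"jaw":1}]'
python3 d.py .4413 -.0989 .130 -.087; python3 chk.py .4413 -.0989 pics/c12.png
```

```text
time: 34.3
position: [0.4377, -0.1, 0.1659]
tool_rot: [1.272, 1.167, -1.277]
ft_force: [-0.4, -1.5, -3.8]
grip_width: 0.474
time: 34.7
position: [0.4416, -0.0982, 0.1667]
tool_rot: [1.273, 1.168, -1.271]
ft_force: [0.5, -0.6, -4.1]
grip_width: 0.474
t 34.7 p [ 0.4416 -0.0982  0.1667] F [ 0.5 -0.6 -4.1] w 41.2 jaw ang -0.0852 j7 [ 1.05 -0.04  0.13]
 axes x [ 0.     0.001 -1.   ] y [ 0.996 -0.085  0.   ] z [-0.085 -0.996 -0.001]
 travel now-axes (units) [ 0.1224 -0.0008  0.0024] mm world [ -0.3  -0.7 -36.7]
 rot units total [ 0.021 -0.013 -0.003] travel after-turn [ 0.1224 -0.0008  0.0023]
```

View pics/c12.png

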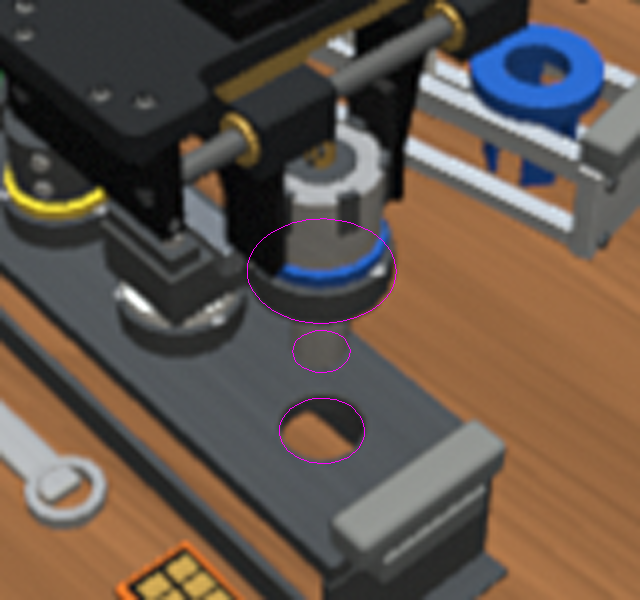

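The shank tip at (321,351) matches its circle, and pocket 4 matches at (321,430). Lowering to a TCP height of about 0.0859, where it was gripped.

```bash
python3 -m jog '[{"rot":[0,0,0],"travel":[0.03,0,0.002],"jaw":1},{"rot":[0,0,0],"travel":[0.05,0,0],"jaw":1},{"rot":[0,0,0],"travel":[0.05,0,0],"jaw":1},{"rot":[0,0,0],"travel":[0.05,0,0],"jaw":1},{"rot":[0,0,0],"travel":[0.04,0,0],"jaw":1},{"rot":[0,0,0],"travel":[0.03,0,0],"jaw":1},{"rot":[0,0,0],"travel":[0,0,0],"jaw":1},{"rot":[0,0,0],"travel":[0,0,0],"jaw":1}]'
python3 -m jog '[{"rot":[0,0,0],"travel":[0.006,0,0],"jaw":1},{"rot":[0,0,0],"travel":[0.005,0,0],"jaw":1},{"rot":[0,0,0],"travel":[0,0,0],"jaw":1},{"rot":[0,0,0],"travel":[0,0,0],"jaw":1}]'
```

```text
time: 35.55
position: [0.441, -0.0995, 0.0918]
tool_rot: [1.273, 1.167, -1.272]
ft_force: [-0.1, -0.4, -4.5]
grip_width: 0.471
time: 35.95
position: [0.4408, -0.0997, 0.0886]
tool_rot: [1.273, 1.167, -1.273]
ft_force: [-0.0, 1.0, -3.9]
grip_width: 0.475
```

```bash
python3 -m jog '[{"rot":[0,0,0],"travel":[0.004,0,0],"jaw":1},{"rot":[0,0,0],"travel":[0.003,0,0],"jaw":1},{"rot":[0,0,0],"travel":[0,0,0],"jaw":1},{"rot":[0,0,0],"travel":[0,0,0],"jaw":1}]'
python3 -m jog '[{"rot":[0,0,0],"travel":[0.002,0,0],"jaw":1},{"rot":[0,0,0],"travel":[0.002,0,0],"jaw":1},{"rot":[0,0,0],"travel":[0,0,0],"jaw":1}]'
```

```text
time: 36.35
position: [0.4407, -0.0996, 0.0863]
tool_rot: [1.273, 1.167, -1.273]
ft_force: [0.4, -0.0, -4.6]
grip_width: 0.475
time: 36.65
position: [0.4409, -0.0996, 0.0857]
tool_rot: [1.272, 1.167, -1.273]
ft_force: [-2.4, 0.6, 4.0]
grip_width: 0.474
```

Seated: the force reversed at z = 0.0857. Release and lift well clear, then back off for a final look.

```bash
python3 -m jog '[{"rot":[0,0,0],"travel":[0,0,0],"jaw":-0.05},{"rot":[0,0,0],"travel":[0,0,0],"jaw":-0.15},{"rot":[0,0,0],"travel":[0,0,0],"jaw":-0.5},{"rot":[0,0,0],"travel":[0,0,0],"jaw":-1},{"rot":[0,0,0],"travel":[0,0,0],"jaw":-1},{"rot":[0,0,0],"travel":[0,0,0],"jaw":-1},{"rot":[0,0,0],"travel":[0,0,0],"jaw":-1}]'
python3 -m jog '[{"rot":[0,0,0],"travel":[-0.03,0,0],"jaw":-1},{"rot":[0,0,0],"travel":[-0.05,0,0],"jaw":-1},{"rot":[0,0,0],"travel":[-0.06,0,0],"jaw":-1},{"rot":[0,0,0],"travel":[-0.06,0,0],"jaw":-1},{"rot":[0,0,0],"travel":[-0.06,0,0],"jaw":-1},{"rot":[0,0,0],"travel":[-0.06,0,0],"jaw":-1},{"rot":[0,0,0],"travel":[-0.06,0,0],"jaw":-1},{"rot":[0,0,0],"travel":[-0.06,0,0],"jaw":-1}]'
python3 -m jog '[{"rot":[0,0,0],"travel":[0,0.02,0.08],"jaw":-1},{"rot":[0,0,0],"travel":[0,0.02,0.1],"jaw":-1},{"rot":[0,0,0],"travel":[0,0.02,0.1],"jaw":-1},{"rot":[0,0,0],"travel":[0,0.02,0.1],"jaw":-1},{"rot":[0,0,0],"travel":[0,0.02,0.1],"jaw":-1},{"rot":[0,0,0],"travel":[0,0,0.1],"jaw":-1},{"rot":[0,0,0],"travel":[0,0,0.06],"jaw":-1},{"rot":[0,0,0],"travel":[0,0,0],"jaw":-1}]'
python3 - <<'E'
from h import *
t=ctrl.get_image("top")[:,:,::-1]; b=ctrl.get_image("side")[:,:,::-1]
cv2.imwrite("pics/top13.png",t);cv2.imwrite("pics/side13.png",b)
cv2.imwrite("pics/c13.png",np.vstack([cv2.resize(t[190:280,190:430],(640,240),interpolation=cv2.INTER_CUBIC),cv2.resize(b[140:330,170:420],(456,347),interpolation=cv2.INTER_CUBIC).__class__(0) if False else cv2.copyMakeBorder(cv2.resize(b[140:330,170:420],(456,347)),0,0,0,184,cv2.BORDER_CONSTANT)]))
E
```

```text
time: 37.35
position: [0.4407, -0.0996, 0.0851]
tool_rot: [1.273, 1.167, -1.273]
ft_force: [0.3, -0.1, 0.5]
grip_width: 0.939
time: 38.15
position: [0.4408, -0.0994, 0.2186]
tool_rot: [1.272, 1.166, -1.272]
ft_force: [0.4, 0.7, 0.4]
grip_width: 0.996
time: 38.95
position: [0.453, -0.2961, 0.2172]
tool_rot: [1.276, 1.165, -1.276]
ft_force: [-0.3, 0.2, 0.4]
grip_width: 1.0
```

View pics/c13.png

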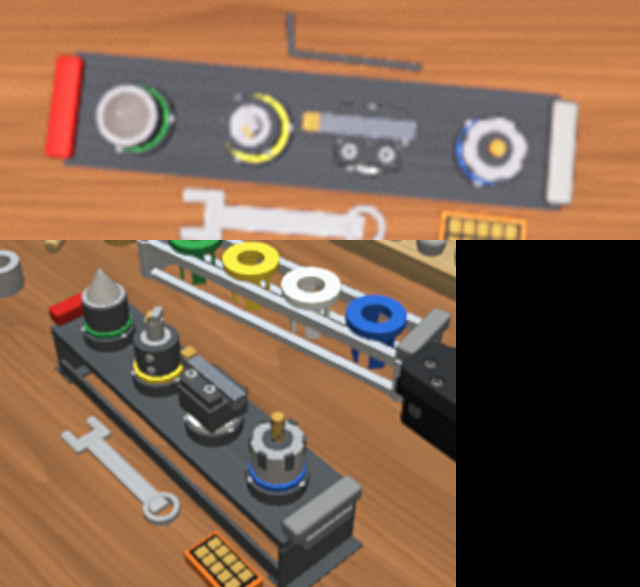

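View pics/side13.png

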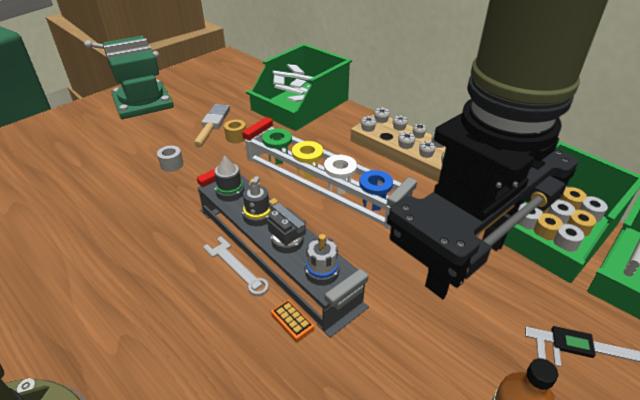

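From the red clip the row reads green (228,178), yellow (256,198), white (286,232), blue (322,258). All four are upright with flanges flat on the plate, the sleeves are empty, and the robot is clear. Handing in.

```bash
python3 -m jog '[{"rot":[0,0,0],"travel":[0,0,0],"jaw":-1},{"rot":[0,0,0],"travel":[0,0,0],"jaw":-1},{"rot":[0,0,0],"travel":[0,0,0],"jaw":-1}]'; python3 -c "
from bench import ctrl
print(ctrl.close_job())"
```

```text
time: 39.35
position: [0.4543, -0.2924, 0.2174]
tool_rot: [1.271, 1.167, -1.272]
ft_force: [-0.4, 0.3, 0.7]
grip_width: 1.0
the job is handed in; nothing more can be done
None
```

I moved all four tools from the rail to the rack, keeping the rail's order. From the red clip they stand centre (green), boring (yellow), turning (white), drill (blue). The job was handed in at about 39 s of the 102 s allowed.

- **Seating:** I lowered each tool until the wrist force changed from carrying its weight (about −4 N) to a light push of +4 to +9 N. Contact came within 0.3 mm of the height at which I had gripped that tool in its sleeve, so all four are fully seated.
- **Final pictures:** Both camera views show the four tools upright with flanges flat on the plate. The sleeves are empty, nothing was knocked over, and the open gripper is well clear.
- **One disagreement:** In the side view the boring holder hung 3–4 mm off its expected position in the grip. I moved the arm 4 mm to match, checked again just above the pocket, and it then seated normally. No other check failed or disagreed.

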